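Ready the bean dock: swap the pack, lock it, labels to the front

TASK

Get the bean dock ready for the morning: swing its orange-knobbed lever open, take the spent red pack out and lay it in the small bamboo tray, then drop the fresh green pack fully home in the bay and swing the lever fully shut over it. Roll every canister standing on the dock round by its edge with a fingertip until its paper label squarely faces the dock's front, the side with the white dots, away from the robot. Leave the canisters in their seats and the mug, the grinder and the kettle standing where they are.

Things in the scene. Friction and masses are not known exactly. Their poses are not given: they have to be found in the camera images.
- dock: fixed bean dock: black deck 130 mm deep (x), 485 mm long (y), 18 mm high. Origin on the counter, in the line of seats; +x points to the dock's FRONT, the edge away from the robot, with a white dot before each seat. In its frame the three round seats lie at x 0, y -165, -50, 65 mm (any may be empty) and the pack bay at x 0, y 190 mm
- bay_floor (a point): centre of the pack bay's floor, 18 mm above the counter; axes as the dock's. The bay is a grey pocket, inside 42 mm (x) by 66 mm (y), walls 5 mm thick, 15 mm high, open above. A pack stands in it with its 60 mm side along y (either way round), 25 mm of it above the walls
- lever (a joint): locking lever, a flat bar turning level about an upright post beside the bay: 0 = shut (bar along the dock's -y from the post, 2.5 mm above a pack that is home), 1.7 rad = fully open. From above it opens clockwise, the knob first moving to the dock's -x (to the robot). Stays where left; about 1 N at the knob moves it. A pack not home blocks it
- lever_pivot (a point): on the lever's upright turning axis, at the bar's underside, 60 mm above the counter; fixed on the dock at x 0, y 238 mm. The bar is 14 mm wide and 6 mm thick
- lever_knob (a point): half-way up the orange upright knob at the lever's free end: 12 mm diameter, standing 24 mm above the bar (top 90 mm above the counter), 68 mm from the turning axis
- pack_spent_center (a point): centre of the spent pack: plastic-cased battery pack, 36 x 60 x 40 mm (own x, y, z), 160 g, black with a RED top and band. Starts home in the bay under the shut lever
- pack_fresh_center (a point): centre of the fresh pack: plastic-cased battery pack, 36 x 60 x 40 mm (own x, y, z), 160 g, black with a GREEN top and band. Starts upright on the counter beside the dock
- tray: small bamboo tray fixed on the counter, outside 130 x 100 mm (x, y), rim 18 mm high, walls and floor about 6 mm; origin under its centre
- mug: speckled stoneware mug, 82 mm wide, 92 mm high, a bystander; origin under its centre
- grinder: stainless hand grinder, 52 mm wide, 170 mm high with its crank, a bystander; origin under its centre
- kettle: matte black gooseneck kettle, 140 mm wide at its foot, 140 mm high, a bystander; origin under its centre
- can_a_top (a point): centre of the lid top of the red-striped canister (None if absent): steel, 700 g, flat black lid, 92 mm wide (too wide to grasp), top 126 mm above the counter. Stands loose in a swivel seat (cup rim 5 mm high) that turns both ways at about 0.5 N along the edge and stays. The seat is sprung: 5 N starts to sink it, 12 N sinks it 6 mm. A fingertip pressed on the lid 34 mm off centre rolls it
- can_a_label (a point): middle of the red-striped white paper label, on the canister's side, 46 mm from its axis, 70 mm above the counter; its x axis points outwards from the canister through the label. A white paper tab runs from the label up and 26 mm inwards over the lid, so that the label's direction shows from above
- can_b_top (a point): centre of the lid top of the blue-striped canister (None if absent): steel, 700 g, flat black lid, 92 mm wide (too wide to grasp), top 126 mm above the counter. Stands loose in a swivel seat (cup rim 5 mm high) that turns both ways at about 0.5 N along the edge and stays. The seat is sprung: 5 N starts to sink it, 12 N sinks it 6 mm. A fingertip pressed on the lid 34 mm off centre rolls it
- can_b_label (a point): middle of the blue-striped white paper label, on the canister's side, 46 mm from its axis, 70 mm above the counter; its x axis points outwards from the canister through the label. A white paper tab runs from the label up and 26 mm inwards over the lid, so that the label's direction shows from above
- can_c_top (a point): centre of the lid top of the green-striped canister (None if absent): steel, 700 g, flat black lid, 92 mm wide (too wide to grasp), top 126 mm above the counter. Stands loose in a swivel seat (cup rim 5 mm high) that turns both ways at about 0.5 N along the edge and stays. The seat is sprung: 5 N starts to sink it, 12 N sinks it 6 mm. A fingertip pressed on the lid 34 mm off centre rolls it
- can_c_label (a point): middle of the green-striped white paper label, on the canister's side, 46 mm from its axis, 70 mm above the counter; its x axis points outwards from the canister through the label. A white paper tab runs from the label up and 26 mm inwards over the lid, so that the label's direction shows from above
Mind the look-alikes: they are no part of the job. What is shaped like the part that bears can_c_top but pink or purple is not meant.

How it is judged:
By the outcome, as a careful person would: the job done as asked, in the order asked, and still so for the second after the job is handed in, with the robot touching nothing.
Of can_a, can_b, can_c only 2 to 3 are there at a start; the rules pass over those that are not, and their reading is None.
At some moment in a run one of pack_fresh may be knocked a few centimetres aside while the robot is not near it.
Once in a run the grip may slacken for a moment while it holds something.
It also fails if it takes over 210 s, if anything falls off the work surface, if the arm or the gripper's body presses on something with over 40 N, if the wrist force passes 120 N, or if a joint passes its speed limit or range.

ROBOT

A 6-joint arm with a two-finger parallel gripper is mounted at the origin on the work surface. World frame = base frame: x ahead of the robot, y to its left, z up, the work surface at z = 0. Lengths are in m, angles in rad, forces in N, time in s.
With the tool pointing down it reaches from about 0.4 to 0.825 m from the base axis. Payload 7 kg.
Tool frame: the origin (TCP) lies at the centre of the arm's flange, where the gripper is bolted on; the fingertips stand 178 mm ahead of it and the grasp point (between the pads) lies 159 mm ahead of it; z points along the fingers, y is the direction in which the jaws open and shut (so a half turn about z gives the same grasp; the last joint's range is limited). The gripper opens to 88 mm and grips with 3 to 60 N. Pads are 19 mm wide; open, the fingers measure 130 mm over their backs; the gripper's body (78 mm by 193 mm) begins 47 mm behind the grasp point.
Start: joints at [1.555, 0.359, 0.012, 0, -1.224, -0.288], TCP at [0.202, 0.644, 0.405] pointing down, gripper open.
Joint ranges: [-3.07, 3.07], [-1.43, 2.12], [-1.02, 1.25], [-3.03, 1.67], [-3.05, -0], [-3.03, 3.03]. Speed limits (rad/s): [2.39, 2.39, 3.01, 3.14, 3.14, 3.14].

INTERFACE

Orientations are given as [roll, pitch, yaw] about the fixed x, y, z axes, in that order (R = Rz(yaw) Ry(pitch) Rx(roll)).
In Python, from station import * gives the robot as it stands.
- The arm moves only by the tool send_rows, never from a script. Its argument "motion" is a list of rows, each an object with "offset": the shift along the tool's x, y, z in cm, a list of three; "turn": the turn about the tool's z in degrees. In form: [{"offset": [x, y, z], "turn": turn}, ...]. A call has 1 to 8 rows; each row is the pose to reach, as a shift and turn from the pose commanded when the call began, along the tool's axes at that moment; what a row does not reach only later rows make up. A row lasts 1/10 s, in which the tool goes at most 50 mm and 8.59 degrees, less where a joint would pass 70% of its speed; a pose out of reach is approached as far as the arm can. A call with a gripper value outside its range is refused whole. "hand" is the opening, from -1 (shut) to 1 (fully open), set as the call begins (left out, the last holds). The fingers move at their own pace and stop on an object; "squeeze" is the grip in N (left out, the last holds). Time passes only in rows, so rows that repeat a pose let the fingers close. It gives the time, the measured TCP pose, the force and the opening at its end, in the units of the state.
- get_state(): the state, without advancing time (a new reading comes with each control period).
- grab_frame(name): name is "scene" or "top" or "wrist"; returns a dict with "frame" (384x512x3 uint8, blue, green, red), "range_z" (384x512 float32, m along the optical axis (not along the pixel's ray), 0 where there is no reading), "vertical_fov" (degrees; the focal length in pixels is half the picture's height over the tangent of half this angle, whatever the lens; pixels are square), "cx", "cy" (the principal point, pixels), "k1" (the pictures are not rectified: a ray, as slopes to the right and down, at radius r is drawn at 1 + k1 r^2 times it, then the intrinsics apply), "cam_to_world" (4x4, takes a point from camera to world coordinates). Camera axes: x right, y up, looking along -z (the intrinsics and any distortion apply to the point x, -y, -z); pixel columns grow to the right and rows downward; lengths in m; the calibration is good to about 2 mm. A picture is of the moment at which its call begins.
- job_done(): hands the job in, once; it reports no verdict.
The state is a dict: "t": time; "q": joint angles; "qd": joint speeds; "joint_efforts": joint torques, N m; "eef_pos": TCP position; "ee_rot": TCP orientation; "force": force on the tool from outside, world axes, zero at the start; "moment": the same for the moment, N m; "width": finger opening in m.
Only numpy, scipy, OpenCV 4.12 (cv2) and the standard library are available. Lean on these libraries where they do the work, as an engineer would, in place of code of your own. Each camera call takes 0.05 s, during which the arm holds its last target. There are 200 camera calls.

## Working session

There is one attempt and no reset: what is moved stays moved. The work goes in short steps, Python scripts to look and compute and a tool call to move; the robot and the scene stay as the last step left them, time stands still between calls to the robot, and variables do not carry over. Pictures are saved under pics/ and viewed, about 12 in all and at most 16, crops included, and the job is handed in when it is done.

Besides the shell and the picture viewer there is one more tool, called after "Request:" by a JSON object that holds its "op" and its "data", one argument or row to a line. send_rows: Moves the arm, as the interface text tells. Its arguments: {"type":"object","properties":{"motion":{"type":"array"},"hand":{"type":"number"},"squeeze":{"type":"number"}},"required":["motion"]}

```bash
ls; mkdir -p pics; cat > h.py <<'E'
from station import *
import numpy as np, cv2
from scipy.spatial.transform import Rotation as R
def grab(n):
    g=grab_frame(n); return g
def f_of(g): return g["frame"].shape[0]/2/np.tan(np.radians(g["vertical_fov"])/2)
def cloud(g):
    f=f_of(g); H,W=g["range_z"].shape
    K=np.array([[f,0,g["cx"]],[0,f,g["cy"]],[0,0,1]])
    u,v=np.meshgrid(np.arange(W),np.arange(H))
    p=cv2.undistortPoints(np.stack([u,v],-1).reshape(-1,1,2).astype(np.float64),K,np.array([g["k1"],0,0,0,0.]))[:,0].reshape(H,W,2)
    z=g["range_z"].astype(float)
    c=np.stack([p[...,0]*z,-p[...,1]*z,-z,np.ones_like(z)],-1)
    w=(c@np.array(g["cam_to_world"]).T)[...,:3]
    w[z<=0]=np.nan
    return w
def st():
    s=get_state(); print("t",round(s["t"],2),"pos",np.round(s["eef_pos"],4),"rot",np.round(s["ee_rot"],4),"F",np.round(s["force"],1),"w",round(s["width"],4),"q",np.round(s["q"],2)); return s
def togo(x,y,z,yaw=None):
    "shift in tool axes (cm) from present measured pose to TCP x,y,z; turn in deg for tool yaw"
    s=get_state(); M=R.from_euler('xyz',s["ee_rot"]).as_matrix()
    d=M.T@(np.array([x,y,z])-s["eef_pos"])*100
    t=None
    if yaw is not None:
        ya=np.arctan2(M[1,1],M[0,1]) # direction of tool y
        t=-np.degrees((yaw-ya+np.pi/2)%np.pi-np.pi/2)
    print("offset",np.round(d,2),"turn",t)
E
python3 - <<'E'
from h import *
st()
for n in("top","scene"):
    g=grab(n); np.savez(f"{n}0.npz",w=cloud(g),f=g["frame"]); cv2.imwrite(f"pics/{n}0.png",cv2.resize(g["frame"],(800,600),interpolation=cv2.INTER_CUBIC)); print(n,np.round(g["cam_to_world"],3),g["k1"],g["vertical_fov"])
E
```

```text
pics
t 0.0 pos [0.2019 0.6439 0.4037] rot [ 3.1399e+00 -1.0000e-04 -3.0390e-01] F [-0.7 -0.2 -0.3] w 0.0875 q [ 1.56  0.36  0.01 -0.   -1.22 -0.29]
top [[ 0.009  0.995 -0.101  0.467]
 [-1.     0.01   0.012  0.081]
 [ 0.013  0.101  0.995  1.435]
 [ 0.     0.     0.     1.   ]] 0.018244214521345756 43.85729638623156
scene [[-0.881 -0.375  0.288  0.945]
 [ 0.472 -0.679  0.562  0.754]
 [-0.015  0.631  0.775  1.067]
 [ 0.     0.     0.     1.   ]] -0.17165316374163256 45.65684788554466
```

View pics/top0.png

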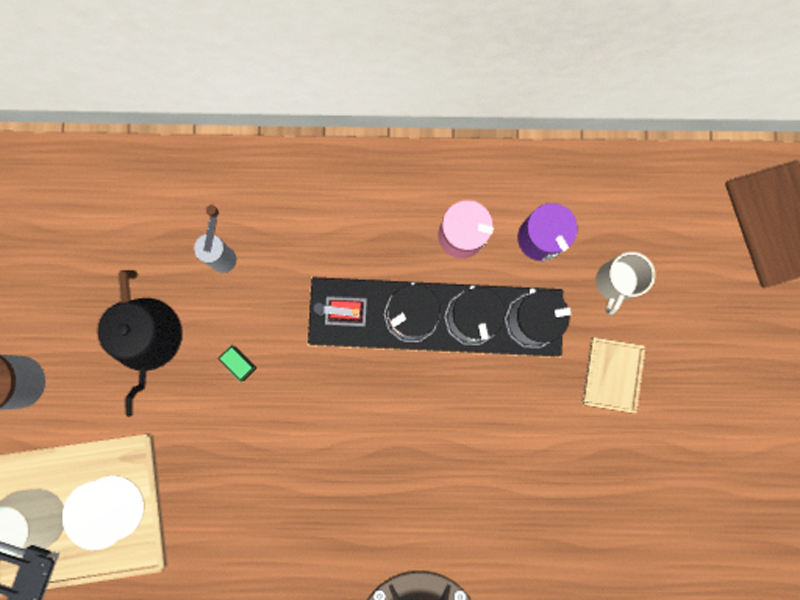

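View pics/scene0.png

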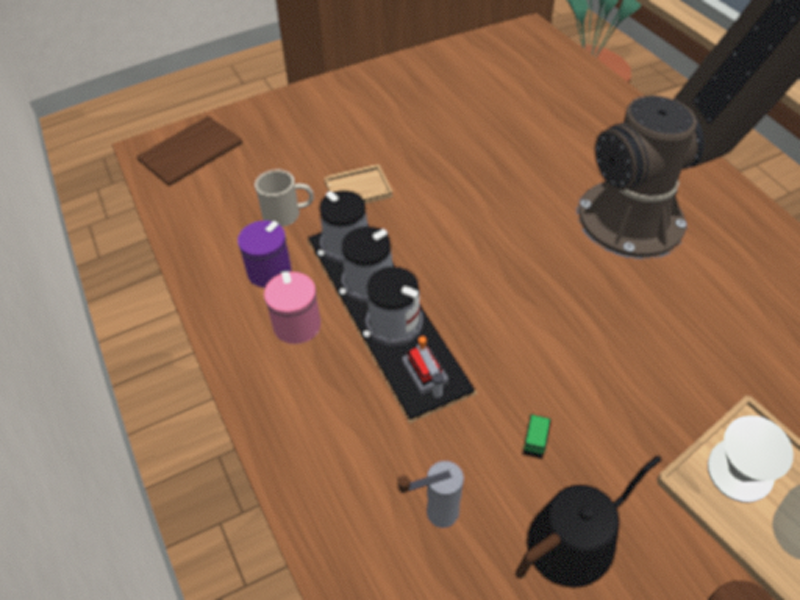

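```bash
cat > m.py <<'E'
from h import *
def measure(g):
    w=cloud(g); f=g["frame"].astype(int); b,gr,r=f[...,0],f[...,1],f[...,2]; X,Y,Z=w[...,0],w[...,1],w[...,2]
    o={}
    roi=(X>0.45)&(X<0.72)&(Y>-.35)&(Y<.45)
    dark=(f.max(-1)<75)
    m=roi&dark&(abs(Z-.018)<.008)
    m2=roi&dark&(abs(Z-.126)<.02)
    pts=w[m][:,:2]
    o["deck"]=cv2.minAreaRect((pts*1000).astype(np.float32)),cv2.boxPoints(cv2.minAreaRect((pts*1000).astype(np.float32)))
    lid=roi&(abs(Z-.126)<.012)
    n,lab,stt,cen=cv2.connectedComponentsWithStats(lid.astype(np.uint8))
    o["cans"]=[]
    for i in range(1,n):
        if stt[i,4]<200: continue
        p=w[lab==i]; 
        (cx,cy),rad=cv2.minEnclosingCircle((p[:,:2]*1000).astype(np.float32))
        wh=(lab==i)&(f.min(-1)>130)
        tp=w[wh][:,:2]*1000
        t=tp.mean(0)-[cx,cy]
        o["cans"].append((cx,cy,rad,p[:,2].mean(),stt[i,4],len(tp),np.degrees(np.arctan2(t[1],t[0])),np.hypot(*t)))
    def blob(mask,name):
        n,lab,s,c=cv2.connectedComponentsWithStats(mask.astype(np.uint8))
        k=1+np.argmax(s[1:,4]); p=w[lab==k]; o[name]=(cv2.minAreaRect((p[:,:2]*1000).astype(np.float32)),np.median(p,0),s[k,4])
    blob((gr>r*1.5)&(gr>b*1.4)&(gr>60)&(X>.2),"green")
    blob((r>gr*2.5)&(r>120)&(Z>.03)&roi,"red")
    blob((r>180)&(gr>80)&(gr<150)&(b<80)&roi&(Z>.05),"knob")
    return o
if __name__=="__main__":
    g=grab("top"); o=measure(g)
    for k,v in o.items(): print(k,*(v if isinstance(v,list) else [v]),sep="\n ")
    w=cloud(g); f=g["frame"]
    for u,v in((592,342),(643,348),(636,408),(587,402),(615,375),(615,345)): print(w[int(v*.64),int(u*.64)])
    st()
E
python3 m.py
```

```text
deck
 (((585.5053100585938, 34.690948486328125), (180.4736785888672, 620.8823852539062), 4.849019527435303), array([[ 469.34973,  336.3933 ],
       [ 521.8331 , -282.2669 ],
       [ 701.6609 , -267.0114 ],
       [ 649.1775 ,  351.6488 ]], dtype=float32))
cans
 (696.8865966796875, 380.1751403808594, 26.378929138183594, np.float64(0.13326516625073526), np.int32(208), 173, np.float64(-173.80457948537506), np.float64(1.826141847992188))
 (592.42041015625, 17.878862380981445, 46.08515548706055, np.float64(0.12604369512596317), np.int32(868), 53, np.float64(123.19517627007205), np.float64(32.70558741369003))
 (587.85400390625, -97.26990509033203, 46.23671340942383, np.float64(0.1259795880537823), np.int32(868), 51, np.float64(-165.82124138261022), np.float64(32.64247818716048))
 (584.3632202148438, -211.99822998046875, 46.289859771728516, np.float64(0.12596227750635586), np.int32(881), 50, np.float64(-76.50869998736627), np.float64(32.50860193049564))
green
 (((498.4561462402344, 343.77789306640625), (59.09553527832031, 33.520442962646484), 46.27555847167969), array([0.49854464, 0.34410797, 0.04054692]), np.int32(225))
red
 (((609.4718017578125, 140.82388305664062), (53.193626403808594, 9.717873573303223), 85.55421447753906), array([0.60972958, 0.13778221, 0.05886605]), np.int32(61))
knob
 (((612.21435546875, 143.4658966064453), (0.0, 0.0), 0.0), array([0.61221436, 0.14346589, 0.06292575]), np.int32(1))
[ 0.5478119  -0.33078414  0.00164449]
[ 0.53582676 -0.42319536  0.02073647]
[ 0.42020111 -0.41522169  0.0007074 ]
[ 0.43149893 -0.31542267  0.01626415]
[ 0.48220416 -0.37342433  0.00510787]
[ 0.54194378 -0.37412351  0.00720888]
t 0.15 pos [0.2019 0.6439 0.4039] rot [ 3.1403e+00 -1.0000e-04 -3.0390e-01] F [-0.5 -0.2 -0.7] w 0.0874 q [ 1.56  0.36  0.01 -0.   -1.22 -0.29]
```

```bash
python3 - <<'E'
from h import *
w=np.load("top0.npz")["w"]; f=np.load("top0.npz")["f"].astype(int)
X,Y,Z=[w[...,i] for i in range(3)]
m=(X>.5)&(X<.8)&(Y<-.3)&(Y>-.55)&(Z>.085)&(Z<.1); p=w[m]; print("mug rim",cv2.minEnclosingCircle((p[:,:2]*1000).astype(np.float32)),p.min(0),p.max(0))
m=(X>.5)&(X<.8)&(Y<-.3)&(Y>-.55)&(Z>.03)&(Z<.1); p=w[m]; print("mug ext",p.min(0),p.max(0))
m=(X>.38)&(X<.58)&(Y<-.28)&(Y>-.46)&(Z>.011)&(Z<.022); print("tray",cv2.minAreaRect((w[m][:,:2]*1000).astype(np.float32)))
m=(X>.4)&(X<.68)&(Y<.3)&(Y>-.32)&(Z>.011)&(Z<.025)&(f.max(-1)<90); mm=cv2.morphologyEx(m.astype(np.uint8),cv2.MORPH_OPEN,np.ones((3,3)));n,l,s,c=cv2.connectedComponentsWithStats(mm);k=1+np.argmax(s[1:,4]);print("deck",cv2.minAreaRect((w[l==k][:,:2]*1000).astype(np.float32)))
togo(.596,.123,.36,-.035)
E
```

```text
mug rim ((665.3348999023438, -380.4081115722656), 41.53402328491211) [ 0.62541513 -0.42191719  0.08504792] [ 0.70445375 -0.33935455  0.09928939]
mug ext [ 0.59440214 -0.42191719  0.0301364 ] [ 0.70445375 -0.33896201  0.09928939]
tray ((483.06500244140625, -368.5361328125), (101.77044677734375, 129.7713623046875), 80.60708618164062)
deck ((596.4778442382812, 102.1527328491211), (217.91604614257812, 128.20162963867188), 87.95006561279297)
offset [53.19 37.91  4.45] turn 74.592467059528
```

Request:
{"op": "send_rows", "data": {
  "motion": [
    {"offset": [26,19,0],"turn": 0},
    {"offset": [26,19,0],"turn": 0},
    {"offset": [26,19,0],"turn": 0},
    {"offset": [26,19,0],"turn": 0},
    {"offset": [26,19,0],"turn": 0},
    {"offset": [26,19,0],"turn": 0},
    {"offset": [26,19,0],"turn": 0},
    {"offset": [26,19,0],"turn": 0}
  ]
}}

```text
t: 0.95
eef_pos: [0.3945, 0.3824, 0.4048]
ee_rot: [3.141, 0.0, -0.307]
force: [-0.5, 0.4, 0.7]
width: 0.0877
```

Request:
{"op": "send_rows", "data": {
  "motion": [
    {"offset": [27.2,18.9,4.4],"turn": 74.6},
    {"offset": [27.2,18.9,4.4],"turn": 74.6},
    {"offset": [27.2,18.9,4.4],"turn": 74.6},
    {"offset": [27.2,18.9,4.4],"turn": 74.6},
    {"offset": [27.2,18.9,4.4],"turn": 74.6},
    {"offset": [27.2,18.9,4.4],"turn": 74.6},
    {"offset": [27.2,18.9,4.4],"turn": 74.6},
    {"offset": [27.2,18.9,4.4],"turn": 74.6}
  ]
}}

```text
t: 1.75
eef_pos: [0.5979, 0.1207, 0.3589]
ee_rot: [3.139, -0.001, -1.514]
force: [-1.3, 0.8, 0.3]
width: 0.0876
```

```bash
python3 - <<'E'
from h import *
st()
g=grab("wrist"); np.savez("wr1.npz",w=cloud(g),f=g["frame"]); cv2.imwrite("pics/wr1.png",g["frame"]);print(np.round(g["cam_to_world"],3))
E
```

```text
t 1.75 pos [0.5979 0.1207 0.3589] rot [ 3.1395e+00 -1.3000e-03 -1.5136e+00] F [-1.3  0.8  0.3] w 0.0876 q [ 0.52  0.29 -0.2   0.   -1.09 -0.46]
[[-0.998  0.055  0.018  0.602]
 [-0.058 -0.962 -0.267  0.048]
 [ 0.003 -0.267  0.964  0.339]
 [ 0.     0.     0.     1.   ]]
```

View pics/wr1.png

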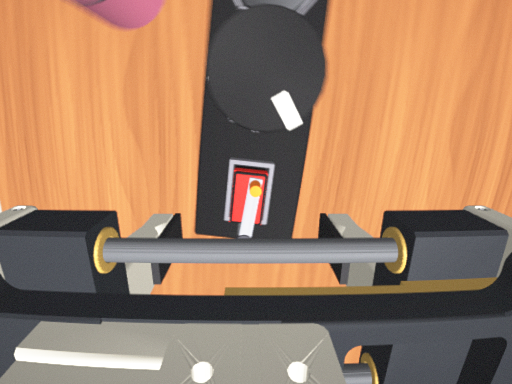

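```bash
python3 - <<'E'
from h import *
d=np.load("wr1.npz"); w=d["w"]; f=d["f"].astype(int); X,Y,Z=[w[...,i] for i in range(3)]
b,g,r=f[...,0],f[...,1],f[...,2]
sub=np.zeros(Z.shape,bool); sub[150:245,200:300]=1
m=sub&(Z>.08); print("knob",m.sum(),cv2.minEnclosingCircle((w[m][:,:2]*1000).astype(np.float32)),w[m].mean(0))
m=sub&(Z>.068)&(Z<.1)
m=sub&(Z>.0615)&(Z<.07); print("bar",cv2.minAreaRect((w[m][:,:2]*1000).astype(np.float32)),m.sum())
m=sub&(r>2*g)&(r>100)&(abs(Z-.058)<.003); print("red",cv2.minAreaRect((w[m][:,:2]*1000).astype(np.float32)),np.median(Z[m]),m.sum())
m=sub&(abs(Z-.033)<.003); print("wall",cv2.minAreaRect((w[m][:,:2]*1000).astype(np.float32)),m.sum())
E
```

```text
knob 742 ((598.375244140625, 105.58570098876953), 23.701261520385742) [0.59806084 0.094826   0.22855142]
bar ((594.9304809570312, 151.78659057617188), (72.41194915771484, 17.82491111755371), 82.12127685546875) 652
red ((598.19677734375, 141.73446655273438), (60.74430847167969, 35.778621673583984), 86.77579498291016) 0.05846396759388281 786
wall ((597.8704833984375, 145.60687255859375), (82.60575103759766, 52.00045394897461), 87.77558135986328) 748
```

```bash
python3 - <<'E'
from h import *
d=np.load("wr1.npz"); w=d["w"]; f=d["f"].astype(int); X,Y,Z=[w[...,i] for i in range(3)]
b,g,r=f[...,0],f[...,1],f[...,2]
sub=np.zeros(Z.shape,bool); sub[150:245,200:300]=1
m=sub&(Z>.086)&(Z<.095); print("knob",m.sum(),np.median(w[m],0),cv2.minAreaRect((w[m][:,:2]*1000).astype(np.float32)))
m=sub&(Z>.0625)&(Z<.07)&(r<1.5*b); print("bar",cv2.minAreaRect((w[m][:,:2]*1000).astype(np.float32)),m.sum())
c=w[m][:,:2]*1000; vx=cv2.fitLine(c.astype(np.float32),cv2.DIST_L1,0,.01,.01).ravel(); print(vx)
togo(.594,.122,.255,-.035)
E
```

```text
knob 123 [0.59221635 0.12201128 0.09042611] ((592.3566284179688, 122.6116714477539), (10.740066528320312, 11.502429962158203), 2.0555739402770996)
bar ((594.366455078125, 152.00863647460938), (72.44938659667969, 17.733427047729492), 81.11483764648438) 620
[1.0340954e-01 9.9463886e-01 5.9659863e+02 1.5902773e+02]
offset [-0.04  0.29 10.43] turn 4.773215523375818
```

Request:
{"op": "send_rows", "data": {
  "motion": [
    {"offset": [0,0.44,5],"turn": 4.8},
    {"offset": [0,0.44,9],"turn": 4.8},
    {"offset": [0,0.44,10.8],"turn": 4.8},
    {"offset": [0,0.44,10.8],"turn": 4.8},
    {"offset": [0,0.44,10.8],"turn": 4.8}
  ]
}}

```text
t: 2.3
eef_pos: [0.5921, 0.1239, 0.2532]
ee_rot: [-3.141, -0.0, -1.585]
force: [1.0, 1.4, -0.3]
width: 0.0877
```

Request:
{"op": "send_rows", "data": {
  "hand": -1,
  "squeeze": 10,
  "motion": [
    {"offset": [0,0,0],"turn": 0},
    {"offset": [0,0,0],"turn": 0},
    {"offset": [0,0,0],"turn": 0},
    {"offset": [0,0,0],"turn": 0},
    {"offset": [0,0,0],"turn": 0},
    {"offset": [0,0,0],"turn": 0},
    {"offset": [0,0,0],"turn": 0},
    {"offset": [0,0,0],"turn": 0}
  ]
}}

```text
t: 3.1
eef_pos: [0.5918, 0.1229, 0.2526]
ee_rot: [3.141, -0.0, -1.588]
force: [1.2, -0.1, -1.3]
width: 0.0294
```

Request:
{"op": "send_rows", "data": {
  "motion": [
    {"offset": [0,0,0],"turn": 0},
    {"offset": [0,0,0],"turn": 0},
    {"offset": [0,0,0],"turn": 0},
    {"offset": [0,0,0],"turn": 0}
  ]
}}

```text
t: 3.5
eef_pos: [0.5918, 0.123, 0.2526]
ee_rot: [-3.142, 0.0, -1.588]
force: [-0.2, -1.1, -0.1]
width: 0.0117
```

Request:
{"op": "send_rows", "data": {
  "motion": [
    {"offset": [-0.15,0.8,0],"turn": 0},
    {"offset": [-0.35,1.69,0],"turn": 0},
    {"offset": [-0.7,2.5,0],"turn": 0},
    {"offset": [-1.14,3.27,0],"turn": 0},
    {"offset": [-1.7,3.95,0],"turn": 0},
    {"offset": [-2.32,4.6,0],"turn": 0}
  ]
}}

```text
t: 4.1
eef_pos: [0.5455, 0.1475, 0.2528]
ee_rot: [-3.141, 0.0, -1.587]
force: [2.0, -0.8, -0.7]
width: 0.0113
```

Request:
{"op": "send_rows", "data": {
  "motion": [
    {"offset": [-0.71,0.53,0],"turn": 0},
    {"offset": [-1.49,0.98,0],"turn": 0},
    {"offset": [-2.31,1.32,0],"turn": 0},
    {"offset": [-3.17,1.55,0],"turn": 0},
    {"offset": [-4.35,1.67,0],"turn": 0},
    {"offset": [-5.18,1.63,0],"turn": 0},
    {"offset": [-5.18,1.63,0],"turn": 0}
  ]
}}

```text
t: 4.8
eef_pos: [0.532, 0.1998, 0.253]
ee_rot: [-3.139, -0.001, -1.586]
force: [9.1, -5.7, -0.9]
width: 0.0117
```

Request:
{"op": "send_rows", "data": {
  "hand": 1,
  "motion": [
    {"offset": [0,0,0],"turn": 0},
    {"offset": [0,0,0],"turn": 0},
    {"offset": [0,0,0],"turn": 0},
    {"offset": [0,0,-4],"turn": 0},
    {"offset": [0,0,-8],"turn": 0},
    {"offset": [3,-3.5,-10],"turn": 1},
    {"offset": [5.6,-6.6,-10],"turn": 1},
    {"offset": [5.6,-6.6,-10],"turn": 1}
  ]
}}

```text
t: 5.6
eef_pos: [0.598, 0.1399, 0.3532]
ee_rot: [-3.14, 0.0, -1.608]
force: [-1.1, -0.2, -1.2]
width: 0.0697
```

```bash
python3 - <<'E'
from h import *
import time
st()
g=grab("wrist"); w=cloud(g); f=g["frame"]; cv2.imwrite("pics/wr2.png",f); f=f.astype(int); X,Y,Z=[w[...,i] for i in range(3)]
b,gg,r=f[...,0],f[...,1],f[...,2]
roi=(abs(X-.598)<.06)&(abs(Y-.142)<.06)
m=roi&(r>2*gg)&(r>100)&(abs(Z-.058)<.004); print("red",cv2.minAreaRect((w[m][:,:2]*1000).astype(np.float32)),np.median(Z[m]),m.sum())
m=roi&(abs(Z-.033)<.003)&(f.max(-1)>70)&(r<1.5*b); print("wall",cv2.minAreaRect((w[m][:,:2]*1000).astype(np.float32)),m.sum())
togo(.598,.142,.215,-.035)
E
```

```text
t 5.6 pos [0.598  0.1399 0.3532] rot [-3.1403e+00  5.0000e-04 -1.6075e+00] F [-1.1 -0.2 -1.2] w 0.0697 q [ 0.55  0.3  -0.2   0.   -1.07 -0.58]
red ((597.4638671875, 141.78555297851562), (60.21138000488281, 34.418724060058594), 87.8323745727539) 0.05846091128397074 1567
wall ((597.83544921875, 145.93479919433594), (83.33988189697266, 52.16899871826172), 87.95529174804688) 801
offset [-0.13 -0.13 13.74] turn -0.11288898784559107
```

View pics/wr2.png

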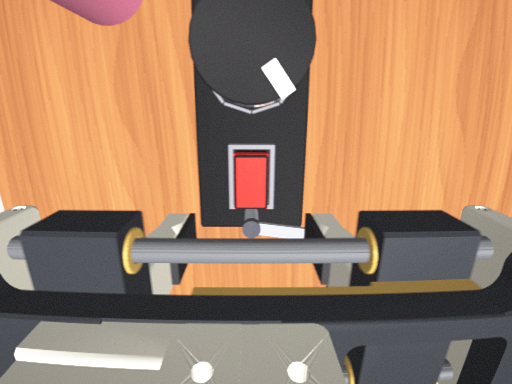

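Request:
{"op": "send_rows", "data": {
  "hand": 0.7,
  "motion": [
    {"offset": [-0.15,0,4],"turn": 0},
    {"offset": [-0.15,0,8],"turn": 0},
    {"offset": [-0.15,0,11],"turn": 0},
    {"offset": [-0.15,0,13],"turn": 0},
    {"offset": [-0.15,0,13.7],"turn": 0},
    {"offset": [-0.15,0,13.7],"turn": 0}
  ]
}}

```text
t: 6.25
eef_pos: [0.5952, 0.1438, 0.2147]
ee_rot: [3.139, -0.001, -1.604]
force: [-0.4, 0.5, 1.1]
width: 0.0748
```

Request:
{"op": "send_rows", "data": {
  "hand": -1,
  "squeeze": 35,
  "motion": [
    {"offset": [0,0,0],"turn": 0},
    {"offset": [0,0,0],"turn": 0},
    {"offset": [0,0,0],"turn": 0},
    {"offset": [0,0,0],"turn": 0},
    {"offset": [0,0,0],"turn": 0},
    {"offset": [0,0,0],"turn": 0},
    {"offset": [0,0,0],"turn": 0},
    {"offset": [0,0,0],"turn": 0}
  ]
}}

```text
t: 7.05
eef_pos: [0.5963, 0.1435, 0.2162]
ee_rot: [-3.141, 0.0, -1.605]
force: [0.5, 0.7, 3.1]
width: 0.0356
```

Request:
{"op": "send_rows", "data": {
  "motion": [
    {"offset": [0,0,-1],"turn": 0},
    {"offset": [0,0,-2],"turn": 0},
    {"offset": [0,0,-4],"turn": 0},
    {"offset": [0,0,-8],"turn": 0},
    {"offset": [0,0,-12],"turn": 0},
    {"offset": [0,0,-15],"turn": 0},
    {"offset": [0,0,-15],"turn": 0}
  ]
}}

```text
t: 7.75
eef_pos: [0.5966, 0.1436, 0.3715]
ee_rot: [-3.134, 0.003, -1.604]
force: [-0.6, -0.3, -1.2]
width: 0.0358
```

```bash
python3 - <<'E'
from h import *
st()
togo(.48,-.3685,.365,-.035-.13)
g=grab("wrist"); cv2.imwrite("pics/wr3.png",g["frame"])
E
```

```text
t 7.75 pos [0.5966 0.1436 0.3715] rot [-3.1344  0.0035 -1.6044] F [-0.6 -0.3 -1.2] w 0.0358 q [ 0.55  0.28 -0.18  0.   -1.1  -0.59]
offset [51.57  9.93  0.4 ] turn 7.525456262260128
```

Request:
{"op": "send_rows", "data": {
  "motion": [
    {"offset": [2,4,0],"turn": 0},
    {"offset": [3.5,8,0],"turn": 0},
    {"offset": [6,12,0],"turn": 0},
    {"offset": [10.5,12.3,0],"turn": 0},
    {"offset": [15,12.3,0],"turn": 0},
    {"offset": [19.5,12.3,0],"turn": 0},
    {"offset": [24,12.3,0],"turn": 0},
    {"offset": [28,12.3,0],"turn": 0}
  ]
}}

```text
t: 8.6
eef_pos: [0.4621, -0.134, 0.3648]
ee_rot: [3.139, 0.0, -1.605]
force: [1.6, 0.5, -1.8]
width: 0.0357
```

Request:
{"op": "send_rows", "data": {
  "motion": [
    {"offset": [4.5,0,0],"turn": 0},
    {"offset": [9,0,0],"turn": 0},
    {"offset": [13,-0.4,0],"turn": 3},
    {"offset": [17,-1,0],"turn": 5},
    {"offset": [21,-1.8,0],"turn": 7.5},
    {"offset": [23.6,-2.4,0.4],"turn": 7.5},
    {"offset": [23.6,-2.4,0.4],"turn": 7.5}
  ]
}}

```text
t: 9.3
eef_pos: [0.4787, -0.3714, 0.3589]
ee_rot: [3.137, 0.001, -1.739]
force: [-0.5, -0.0, -3.6]
width: 0.0356
```

```bash
python3 - <<'E'
from h import *
st()
togo(.48,-.3685,.207,-.035-.13)
g=grab("wrist"); cv2.imwrite("pics/wr3.png",g["frame"])
E
```

```text
t 9.3 pos [ 0.4787 -0.3714  0.3589] rot [ 3.1373e+00  1.0000e-03 -1.7393e+00] F [-0.5 -0.  -3.6] w 0.0356 q [-0.34  0.28 -0.21 -0.   -1.09  0.17]
offset [-0.29 -0.14 15.19] turn -0.19919433944717313
```

View pics/wr3.png

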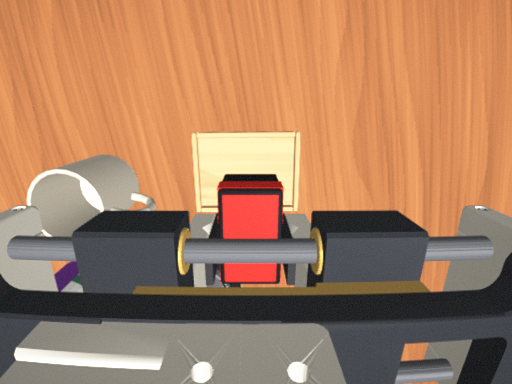

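Request:
{"op": "send_rows", "data": {
  "motion": [
    {"offset": [-0.25,-0.15,4],"turn": 0},
    {"offset": [-0.25,-0.15,8],"turn": 0},
    {"offset": [-0.25,-0.15,11.5],"turn": 0},
    {"offset": [-0.25,-0.15,13.5],"turn": 0},
    {"offset": [-0.25,-0.15,14.5],"turn": 0},
    {"offset": [-0.25,-0.15,15.1],"turn": 0},
    {"offset": [-0.25,-0.15,15.1],"turn": 0}
  ]
}}

```text
t: 10.05
eef_pos: [0.4813, -0.3663, 0.2107]
ee_rot: [3.141, 0.0, -1.735]
force: [-0.7, -0.2, -2.3]
width: 0.0357
```

Request:
{"op": "send_rows", "data": {
  "hand": 0.25,
  "motion": [
    {"offset": [0,0,0],"turn": 0},
    {"offset": [0,0,0],"turn": 0},
    {"offset": [0,0,0],"turn": 0},
    {"offset": [0,0,0],"turn": 0},
    {"offset": [0,0,-1],"turn": 0},
    {"offset": [0,0,-5],"turn": 0},
    {"offset": [0,0,-10],"turn": 0},
    {"offset": [0,0,-15],"turn": 0}
  ]
}}

```text
t: 10.85
eef_pos: [0.4808, -0.3666, 0.363]
ee_rot: [3.141, -0.0, -1.736]
force: [1.1, 0.1, 0.2]
width: 0.0546
```

Request:
{"op": "send_rows", "data": {
  "hand": 1,
  "motion": [
    {"offset": [-5,0,-0.5],"turn": 0},
    {"offset": [-10,0,-0.5],"turn": 0},
    {"offset": [-15,0,-0.5],"turn": 0},
    {"offset": [-20,0,-0.5],"turn": 0},
    {"offset": [-25,0,-0.5],"turn": 0},
    {"offset": [-30,0,-0.5],"turn": 0},
    {"offset": [-35,0,-0.5],"turn": 0},
    {"offset": [-40,0,-0.5],"turn": 0}
  ]
}}

```text
t: 11.65
eef_pos: [0.5466, 0.0296, 0.3669]
ee_rot: [-3.14, 0.001, -1.736]
force: [1.1, -0.2, -0.5]
width: 0.0875
```

```bash
python3 - <<'E'
from m import *
st()
g=grab("top"); o=measure(g); print(o["green"],"\n",o["cans"])
w=cloud(g);f=g["frame"].astype(int); m=(f[...,2]>2.2*f[...,1])&(f[...,2]>110)&(w[...,1]<-.25)&(w[...,2]>.03); p=w[m]; print("spent",cv2.minAreaRect((p[:,:2]*1000).astype(np.float32)),np.median(p,0),m.sum())
c=o["green"][0]; togo(c[0][0]/1000,c[0][1]/1000,.36,np.radians(c[2]-90 if c[1][0]>c[1][1] else c[2]))
cv2.imwrite("pics/t3.png",g["frame"])
E
```

```text
t 11.65 pos [0.5466 0.0296 0.3669] rot [-3.1403e+00  6.0000e-04 -1.7357e+00] F [ 1.1 -0.2 -0.5] w 0.0875 q [ 0.41  0.18 -0.33  0.   -1.06 -0.58]
(((514.28271484375, 303.35540771484375), (112.14836883544922, 4.143789291381836), 77.31462860107422), array([0.51349863, 0.30214659, 0.30767195]), np.int32(6)) 
 [(696.9747924804688, 379.86810302734375, 25.942392349243164, np.float64(0.13313136464368155), np.int32(220), 186, np.float64(-179.33013865367116), np.float64(2.1800843965836623)), (587.9742431640625, -98.69633483886719, 46.081878662109375, np.float64(0.12620252492404935), np.int32(655), 52, np.float64(-168.41284745829273), np.float64(32.69147755881859)), (584.3245239257812, -212.48934936523438, 46.38367462158203, np.float64(0.12590771574972826), np.int32(881), 51, np.float64(-76.2173066268446), np.float64(31.91785476761667))]
spent ((482.2676696777344, -367.1754455566406), (62.2489013671875, 30.790042877197266), 81.35299682617188) [ 0.48182123 -0.36672797  0.04675006] 206
offset [-25.94   7.69   0.72] turn 3.389060049618832
```

Request:
{"op": "send_rows", "data": {
  "motion": [
    {"offset": [-4.5,1.5,0],"turn": 5},
    {"offset": [-9,3,0],"turn": 12},
    {"offset": [-13.5,4.5,0],"turn": 20},
    {"offset": [-18,6,0],"turn": 28},
    {"offset": [-22.5,7.5,0],"turn": 34.3},
    {"offset": [-27,9,0],"turn": 34.3},
    {"offset": [-30.2,10,0],"turn": 34.3},
    {"offset": [-30.2,10,0],"turn": 34.3}
  ]
}}

```text
t: 12.5
eef_pos: [0.4972, 0.3456, 0.3661]
ee_rot: [-3.142, 0.001, -2.331]
force: [-0.5, -0.6, -1.1]
width: 0.0882
```

```bash
cat > gr.py <<'E'
from h import *
st()
g=grab("wrist"); w=cloud(g); f=g["frame"]; cv2.imwrite("pics/wr4.png",f); f=f.astype(int); X,Y,Z=[w[...,i] for i in range(3)]
b,gg,r=f[...,0],f[...,1],f[...,2]
m=(gg>1.5*r)&(gg>1.4*b)&(gg>60)&(abs(Z-.04)<.006)
n,l,s,c=cv2.connectedComponentsWithStats(m.astype(np.uint8))
for k in range(1,n):
    if s[k,4]>80:
        p=w[l==k]; a=cv2.minAreaRect((p[:,:2]*1000).astype(np.float32)); print("green",a,np.median(p[:,2]),len(p))
        ang=a[2] if a[1][0]>a[1][1] else a[2]+90
        togo(a[0][0]/1000,a[0][1]/1000,.200,np.radians(ang-90))
E
python3 gr.py
```

```text
t 12.5 pos [0.4972 0.3456 0.3661] rot [-3.1416e+00  1.1000e-03 -2.3310e+00] F [-0.5 -0.6 -1.1] w 0.0882 q [ 0.93  0.27 -0.2   0.   -1.09 -1.69]
green ((497.5446472167969, 345.3290710449219), (54.62510299682617, 31.585649490356445), 45.693572998046875) 0.040470049814496395 1252
offset [-0.12  0.09 16.6 ] turn 0.7042538610811664
```

Request:
{"op": "send_rows", "data": {
  "motion": [
    {"offset": [0,0,5],"turn": 0.7},
    {"offset": [0,0,10],"turn": 0.7},
    {"offset": [0,0,14],"turn": 0.7},
    {"offset": [0,0,16],"turn": 0.7},
    {"offset": [0,0,16.8],"turn": 0.7},
    {"offset": [0,0,16.8],"turn": 0.7}
  ]
}}

```text
t: 13.15
eef_pos: [0.4981, 0.3412, 0.1974]
ee_rot: [-3.141, -0.001, -2.347]
force: [0.4, -0.5, 1.2]
width: 0.0874
```

Request:
{"op": "send_rows", "data": {
  "hand": -1,
  "squeeze": 35,
  "motion": [
    {"offset": [0,0,0],"turn": 0},
    {"offset": [0,0,0],"turn": 0},
    {"offset": [0,0,0],"turn": 0},
    {"offset": [0,0,0],"turn": 0},
    {"offset": [0,0,0],"turn": 0},
    {"offset": [0,0,0],"turn": 0},
    {"offset": [0,0,0],"turn": 0},
    {"offset": [0,0,0],"turn": 0}
  ]
}}

```text
t: 13.95
eef_pos: [0.4979, 0.3422, 0.1977]
ee_rot: [3.141, 0.0, -2.347]
force: [-1.7, 1.2, 0.9]
width: 0.0359
```

Request:
{"op": "send_rows", "data": {
  "motion": [
    {"offset": [0,0,-1],"turn": 0},
    {"offset": [0,0,-3],"turn": 0},
    {"offset": [0,0,-7],"turn": 0},
    {"offset": [0,0,-11],"turn": 0},
    {"offset": [0,0,-14],"turn": 0},
    {"offset": [0,0,-15],"turn": 0}
  ]
}}

```text
t: 14.55
eef_pos: [0.4984, 0.3422, 0.3521]
ee_rot: [-3.141, 0.006, -2.346]
force: [-0.3, -0.7, -1.7]
width: 0.0357
```

```bash
python3 - <<'E'
from h import *
st()
togo(.5975,.142,.33,-.035)
g=grab("wrist"); cv2.imwrite("pics/wr5.png",g["frame"])
w=cloud(g);f=g["frame"].astype(int); m=(f[...,1]>1.5*f[...,2])&(f[...,1]>1.4*f[...,0])&(f[...,1]>60)&(w[...,2]>.1)
p=w[m]; print(cv2.minAreaRect((p[:,:2]*1000).astype(np.float32)),np.median(p,0),len(p))
E
```

```text
t 14.55 pos [0.4984 0.3422 0.3521] rot [-3.1415  0.0058 -2.3464] F [-0.3 -0.7 -1.7] w 0.0357 q [ 0.92  0.28 -0.23  0.   -1.06 -1.7 ]
offset [  7.37 -21.1    2.18] turn -42.43367472511009
((499.24420166015625, 343.3706970214844), (58.24760818481445, 40.04930877685547), 44.538787841796875) [0.49259023 0.33604469 0.19474309] 3928
```

View pics/wr5.png

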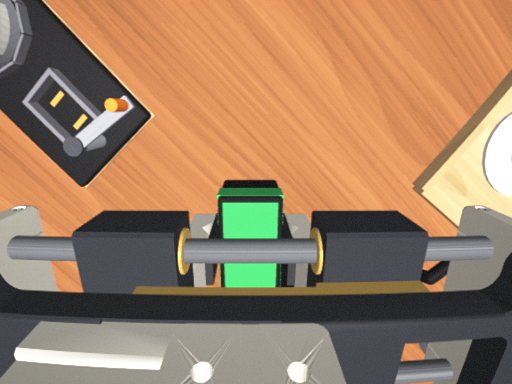

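Request:
{"op": "send_rows", "data": {
  "motion": [
    {"offset": [1.5,-4.2,0],"turn": -8},
    {"offset": [3,-8.4,0],"turn": -16},
    {"offset": [4.5,-12.6,0],"turn": -24},
    {"offset": [6,-16.8,1],"turn": -32},
    {"offset": [7.37,-21.1,2.1],"turn": -40},
    {"offset": [7.37,-21.1,2.1],"turn": -42.4},
    {"offset": [7.37,-21.1,2.1],"turn": -42.4},
    {"offset": [7.37,-21.1,2.1],"turn": -42.4}
  ]
}}

```text
t: 15.4
eef_pos: [0.5966, 0.1416, 0.3257]
ee_rot: [3.14, -0.001, -1.609]
force: [-0.6, 0.1, -1.6]
width: 0.0358
```

```bash
python3 - <<'E'
from h import *
s=st()
togo(.5973,.1423,.218,-.035)
g=grab("wrist"); cv2.imwrite("pics/wr6.png",g["frame"])
w=cloud(g);f=g["frame"].astype(int); zt=s["eef_pos"][2]-.178+.02
m=(f[...,1]>1.5*f[...,2])&(f[...,1]>1.4*f[...,0])&(f[...,1]>60)&(abs(w[...,2]-zt)<.004)
p=w[m]; print(zt,cv2.minAreaRect((p[:,:2]*1000).astype(np.float32)),np.median(p,0),len(p), p[:,1].min(),p[:,1].max())
X,Y,Z=[w[...,i] for i in range(3)];m=(abs(X-.597)<.04)&(abs(Y-.1)<.035)&(abs(Z-.033)<.003);p=w[m];print("wall y",p[:,1].min() if len(p) else None, p[:,0].min(),p[:,0].max())
E
```

```text
t 15.4 pos [0.5966 0.1416 0.3257] rot [ 3.1402e+00 -6.0000e-04 -1.6087e+00] F [-0.6  0.1 -1.6] w 0.0358 q [ 0.55  0.32 -0.24 -0.   -1.02 -0.59]
offset [-0.08 -0.09 10.77] turn -0.16693641923197725
0.16773966160493262 ((596.2981567382812, 142.14059448242188), (57.646934509277344, 36.904327392578125), 87.39207458496094) [0.59597218 0.13252396 0.1684498 ] 3500 0.11272999648839666 0.1710646295707735
wall y 0.06530385474874954 0.5707441511517283 0.6233046382715142
```

View pics/wr6.png

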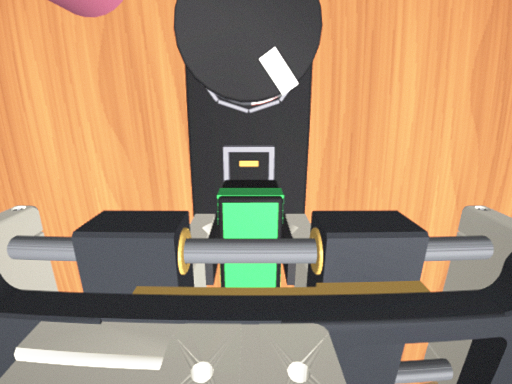

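Request:
{"op": "send_rows", "data": {
  "motion": [
    {"offset": [0,-0.07,3.5],"turn": -0.1},
    {"offset": [0,-0.07,6.5],"turn": -0.1},
    {"offset": [0,-0.07,8.5],"turn": -0.1},
    {"offset": [0,-0.07,9.3],"turn": -0.1},
    {"offset": [0,-0.07,9.8],"turn": -0.1},
    {"offset": [0,-0.07,10.2],"turn": -0.1},
    {"offset": [0,-0.07,10.6],"turn": -0.1},
    {"offset": [0,-0.07,10.8],"turn": -0.1}
  ]
}}

```text
t: 16.25
eef_pos: [0.5977, 0.1417, 0.2191]
ee_rot: [-3.141, 0.001, -1.605]
force: [-0.8, -0.1, -2.4]
width: 0.0358
```

Request:
{"op": "send_rows", "data": {
  "motion": [
    {"offset": [0,0,0],"turn": 0},
    {"offset": [0,0,0.1],"turn": 0},
    {"offset": [0,0,0.1],"turn": 0}
  ]
}}

```text
t: 16.55
eef_pos: [0.5976, 0.1415, 0.2179]
ee_rot: [-3.141, 0.0, -1.605]
force: [0.6, -1.0, -0.4]
width: 0.0357
```

Request:
{"op": "send_rows", "data": {
  "motion": [
    {"offset": [0,0,0.15],"turn": 0},
    {"offset": [0,0,0.2],"turn": 0},
    {"offset": [0,0,0.2],"turn": 0}
  ]
}}

```text
t: 16.85
eef_pos: [0.5976, 0.1415, 0.2158]
ee_rot: [-3.142, -0.0, -1.605]
force: [-0.9, -0.8, -0.2]
width: 0.0356
```

Request:
{"op": "send_rows", "data": {
  "hand": 0.7,
  "motion": [
    {"offset": [0,0,0],"turn": 0},
    {"offset": [0,0,0],"turn": 0},
    {"offset": [0,0,0],"turn": 0},
    {"offset": [0,0,0],"turn": 0},
    {"offset": [0,0,-1],"turn": 0},
    {"offset": [0,0,-5],"turn": 0},
    {"offset": [0,0,-9],"turn": 0},
    {"offset": [0,0,-13.5],"turn": 0}
  ]
}}

```text
t: 17.65
eef_pos: [0.5972, 0.1413, 0.3523]
ee_rot: [3.141, -0.001, -1.605]
force: [0.9, 0.8, 0.4]
width: 0.0746
```

```bash
python3 - <<'E'
from h import *
st()
g=grab("wrist"); w=cloud(g); f=g["frame"]; cv2.imwrite("pics/wr7.png",f); f=f.astype(int); X,Y,Z=[w[...,i] for i in range(3)]
b,gg,r=f[...,0],f[...,1],f[...,2]
m=(gg>1.5*r)&(gg>1.4*b)&(gg>60)&(abs(Z-.06)<.02); p=w[m]; print("green",cv2.minAreaRect((p[:,:2]*1000).astype(np.float32)),np.percentile(p[:,2],[5,50,95]),m.sum())
m=(abs(X-.53)<.025)&(abs(Y-.2)<.025)&(abs(Z-.09)<.004); print("knob",m.sum(),np.median(w[m],0))
E
```

```text
t 17.65 pos [0.5972 0.1413 0.3523] rot [ 3.1407e+00 -6.0000e-04 -1.6051e+00] F [0.9 0.8 0.4] w 0.0746 q [ 0.55  0.3  -0.2  -0.   -1.07 -0.58]
green ((597.4020385742188, 143.48655700683594), (59.77086639404297, 35.694488525390625), 87.97096252441406) [0.05554718 0.05842368 0.05962555] 1679
knob 0 [nan nan nan]
  return _methods._mean(a, axis=axis, dtype=dtype,
  ret = um.true_divide(
```

View pics/wr7.png

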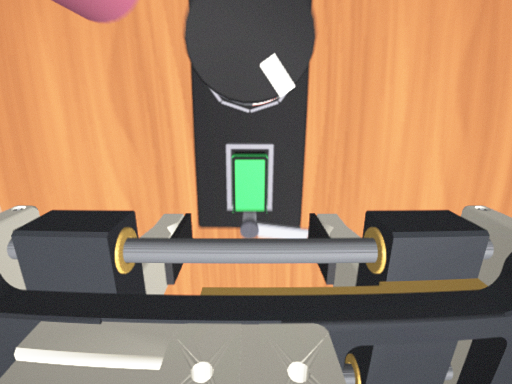

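Request:
{"op": "send_rows", "data": {
  "hand": -0.1,
  "motion": [
    {"offset": [-2.8,3.4,0],"turn": 0},
    {"offset": [-5.6,6.7,0],"turn": 0},
    {"offset": [-5.6,6.7,0],"turn": 0},
    {"offset": [-5.6,6.7,3],"turn": 0},
    {"offset": [-5.6,6.7,6],"turn": 0},
    {"offset": [-5.6,6.7,8.5],"turn": 0},
    {"offset": [-5.6,6.7,10],"turn": 0},
    {"offset": [-5.6,6.7,10],"turn": 0}
  ]
}}

```text
t: 18.5
eef_pos: [0.532, 0.1992, 0.2489]
ee_rot: [3.139, -0.002, -1.605]
force: [-0.6, -0.5, -0.2]
width: 0.0393
```

Request:
{"op": "send_rows", "data": {
  "hand": -1,
  "squeeze": 10,
  "motion": [
    {"offset": [0,0,0],"turn": 0},
    {"offset": [0,0,0],"turn": 0},
    {"offset": [0,0,0],"turn": 0},
    {"offset": [0,0,0],"turn": 0},
    {"offset": [0,0,0],"turn": 0},
    {"offset": [0,0,0],"turn": 0}
  ]
}}

```text
t: 19.1
eef_pos: [0.5325, 0.1999, 0.2513]
ee_rot: [-3.141, 0.0, -1.605]
force: [-3.9, 0.1, 5.2]
width: 0.0111
```

Request:
{"op": "send_rows", "data": {
  "motion": [
    {"offset": [0.9,0.1,-0.15],"turn": 0},
    {"offset": [2.1,0,-0.15],"turn": 0},
    {"offset": [3.24,-0.37,-0.15],"turn": 0},
    {"offset": [4.29,-0.91,-0.15],"turn": 0},
    {"offset": [5.24,-1.62,-0.15],"turn": 0},
    {"offset": [6.05,-2.49,-0.15],"turn": 0},
    {"offset": [6.69,-3.48,-0.15],"turn": 0}
  ]
}}

```text
t: 19.8
eef_pos: [0.5634, 0.1285, 0.2516]
ee_rot: [3.135, -0.005, -1.606]
force: [-7.3, -5.9, 3.5]
width: 0.0114
```

Request:
{"op": "send_rows", "data": {
  "motion": [
    {"offset": [0.38,-0.86,0],"turn": 0},
    {"offset": [0.65,-1.77,0],"turn": 0},
    {"offset": [0.77,-2.59,0],"turn": 0},
    {"offset": [0.8,-3.19,0],"turn": 0},
    {"offset": [0.79,-3.49,0],"turn": 0},
    {"offset": [0.79,-3.49,0],"turn": 0}
  ]
}}

```text
t: 20.4
eef_pos: [0.5983, 0.1202, 0.2515]
ee_rot: [3.136, -0.004, -1.607]
force: [-8.3, -5.6, 5.3]
width: 0.0114
```

Request:
{"op": "send_rows", "data": {
  "motion": [
    {"offset": [-0.1,-0.25,0],"turn": 0},
    {"offset": [-0.1,-0.25,0],"turn": 0},
    {"offset": [-0.1,-0.25,0],"turn": 0}
  ]
}}

```text
t: 20.7
eef_pos: [0.5991, 0.1205, 0.2513]
ee_rot: [3.132, -0.005, -1.607]
force: [-14.8, -6.6, 10.1]
width: 0.0116
```

Request:
{"op": "send_rows", "data": {
  "hand": -0.1,
  "motion": [
    {"offset": [0,0,0],"turn": 0},
    {"offset": [0,0,0],"turn": 0},
    {"offset": [0,0,0],"turn": 0},
    {"offset": [0,0,0],"turn": 0},
    {"offset": [0,0,-2.5],"turn": 0},
    {"offset": [0,0,-6],"turn": 0},
    {"offset": [0,0,-10],"turn": 0},
    {"offset": [0,0,-10],"turn": 0}
  ]
}}

```text
t: 21.5
eef_pos: [0.604, 0.1242, 0.3586]
ee_rot: [-3.132, 0.004, -1.604]
force: [0.7, -0.1, 0.3]
width: 0.0396
```

```bash
python3 - <<'E'
from h import *
st()
g=grab("wrist"); w=cloud(g); f=g["frame"]; cv2.imwrite("pics/wr8.png",f); f=f.astype(int); X,Y,Z=[w[...,i] for i in range(3)]
b,gg,r=f[...,0],f[...,1],f[...,2]
roi=(abs(X-.597)<.04)&(abs(Y-.15)<.06)
m=roi&(abs(Z-.09)<.004); print("knob",m.sum(),np.median(w[m],0),cv2.minAreaRect((w[m][:,:2]*1000).astype(np.float32)))
m=roi&(Z>.0635)&(Z<.07)&(Y<.185)&(Y>.13); c=w[m][:,:2]*1000; print(cv2.fitLine(c.astype(np.float32),cv2.DIST_L1,0,.01,.01).ravel(),m.sum())
m=roi&(gg>1.5*r)&(gg>1.4*b)&(gg>60); print("green z",np.percentile(Z[m],[5,50,95]),cv2.minAreaRect((w[m][:,:2]*1000).astype(np.float32)))
E
```

```text
t 21.5 pos [0.604  0.1242 0.3586] rot [-3.1318  0.0037 -1.6038] F [ 0.7 -0.1  0.3] w 0.0396 q [ 0.52  0.29 -0.19  0.   -1.07 -0.55]
knob 121 [0.5972676  0.12184777 0.09042423] ((596.998779296875, 122.03972625732422), (11.040755271911621, 10.571243286132812), 88.45569610595703)
[5.5963069e-02 9.9843282e-01 5.9915009e+02 1.7181245e+02] 578
green z [0.04715508 0.05836146 0.05958237] ((595.4166259765625, 151.9336395263672), (76.56886291503906, 39.828636169433594), 88.2190170288086)
```

View pics/wr8.png

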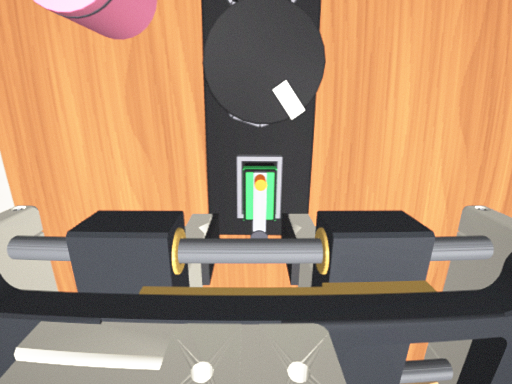

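Request:
{"op": "send_rows", "data": {
  "hand": -1,
  "motion": [
    {"offset": [4.5,-0.3,0],"turn": -8},
    {"offset": [9,-0.6,1],"turn": -16},
    {"offset": [13.5,-1,2],"turn": -24},
    {"offset": [13.5,-1,3],"turn": -32},
    {"offset": [13.5,-1,3.9],"turn": -32},
    {"offset": [13.5,-1,3.9],"turn": -32},
    {"offset": [13.5,-1,3.9],"turn": -32}
  ]
}}

```text
t: 22.25
eef_pos: [0.6077, -0.0109, 0.3129]
ee_rot: [3.141, 0.0, -1.049]
force: [0.2, -0.3, 0.6]
width: 0.0005
```

```bash
cat > cans.py <<'E'
from h import *
C={1:(592.4,17.9),2:(588.0,-97.2),3:(584.2,-212.0)}
def labels(cam,view=None):
    g=grab(cam); w=cloud(g); f=g["frame"].astype(int)
    if view: cv2.imwrite(f"pics/{view}.png",g["frame"])
    for k,(cx,cy) in C.items():
        d=w[...,:2]*1000-np.array([cx,cy]); rr=np.hypot(d[...,0],d[...,1])
        lid=(rr<56)&(abs(w[...,2]-.124)<.007)
        if lid.sum()<100: print(cam,k,"hidden",lid.sum()); continue
        p=w[lid]; (ex,ey),er=cv2.minEnclosingCircle((p[:,:2]*1000).astype(np.float32))
        wh=lid&(f.min(-1)>130)
        if wh.sum()<10: print(cam,k,"no tab",ex,ey,er); continue
        t=w[wh][:,:2]*1000; a=cv2.minAreaRect(t.astype(np.float32))
        m=t.mean(0)
        for nm,(ox,oy) in (("nom",(cx,cy)),("fit",(ex,ey))): print(cam,k,nm,np.round([ox,oy],1),"label",round(np.degrees(np.arctan2(m[1]-oy,m[0]-ox)),1),end=" ")
        print("r",round(er,1),"tabrect",round(a[2],1),np.round(a[1],1),"n",wh.sum(),"z",round(p[:,2].mean(),4))
E
python3 - <<'E'
from cans import *
st(); labels("wrist","wr9"); labels("top")
togo(.6094,-.0115,.320,np.radians(-150))
E
```

```text
t 22.25 pos [ 0.6077 -0.0109  0.3129] rot [ 3.141   0.     -1.0486] F [ 0.2 -0.3  0.6] w 0.0005 q [ 0.3   0.32 -0.26  0.   -0.98  0.22]
wrist 1 no tab 600.320068359375 4.816473484039307 34.72343063354492
wrist 2 nom [588.  -97.2] label -167.1 wrist 2 fit [587.6 -97.2] label -167.0 r 46.8 tabrect 12.9 [27.6 12.9] n 828 z 0.1261
wrist 3 no tab 572.079833984375 -189.14080810546875 37.7058219909668
top 1 no tab 571.0443725585938 13.255276679992676 39.15384292602539
top 2 nom [588.  -97.2] label -163.6 top 2 fit [587.7 -97.9] label -164.5 r 45.9 tabrect 31.6 [63.4 18.2] n 28 z 0.1259
top 3 nom [ 584.2 -212. ] label -76.3 top 3 fit [ 584.8 -212.4] label -77.0 r 46.4 tabrect 65.1 [73.4 20.5] n 50 z 0.1258
offset [ 0.15 -0.1  -0.64] turn 0.013025009415511875
```

View pics/wr9.png

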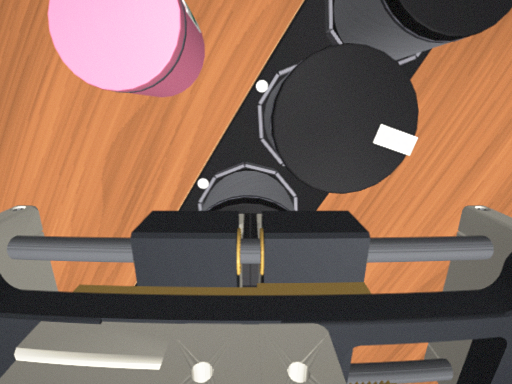

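Request:
{"op": "send_rows", "data": {
  "motion": [
    {"offset": [0.1,-0.05,0.5],"turn": 0},
    {"offset": [0.1,-0.05,0.8],"turn": 0},
    {"offset": [0.1,-0.05,0.95],"turn": 0},
    {"offset": [0.1,-0.05,1.0],"turn": 0},
    {"offset": [0.1,-0.05,1.0],"turn": 0},
    {"offset": [0.1,-0.05,1.0],"turn": 0}
  ]
}}

```text
t: 22.95
eef_pos: [0.6087, -0.0123, 0.3039]
ee_rot: [-3.14, -0.001, -1.046]
force: [-0.1, -0.8, 5.8]
width: 0.0006
```

```bash
python3 -c "
from h import *
for i in range(3): st()"
```

```text
t 22.95 pos [ 0.6087 -0.0123  0.3039] rot [-3.1405e+00 -6.0000e-04 -1.0465e+00] F [-0.1 -0.8  5.8] w 0.0006 q [ 0.3   0.33 -0.27  0.   -0.96  0.22]
t 22.95 pos [ 0.6087 -0.0123  0.3039] rot [-3.1405e+00 -6.0000e-04 -1.0465e+00] F [-0.1 -0.8  5.8] w 0.0006 q [ 0.3   0.33 -0.27  0.   -0.96  0.22]
t 22.95 pos [ 0.6087 -0.0123  0.3039] rot [-3.1405e+00 -6.0000e-04 -1.0465e+00] F [-0.1 -0.8  5.8] w 0.0006 q [ 0.3   0.33 -0.27  0.   -0.96  0.22]
```

Request:
{"op": "send_rows", "data": {
  "motion": [
    {"offset": [-0.019,0.359,0],"turn": 6},
    {"offset": [-0.075,0.713,0],"turn": 12},
    {"offset": [-0.168,1.06,0],"turn": 18},
    {"offset": [-0.297,1.395,0],"turn": 24},
    {"offset": [-0.46,1.715,0],"turn": 30},
    {"offset": [-0.655,2.016,0],"turn": 36},
    {"offset": [-0.881,2.295,0],"turn": 42},
    {"offset": [-0.881,2.295,0],"turn": 42}
  ]
}}

```text
t: 23.75
eef_pos: [0.5843, -0.0159, 0.3039]
ee_rot: [-3.14, 0.001, -1.781]
force: [0.2, 1.6, 4.1]
width: 0.0007
```

```bash
python3 - <<'E'
from cans import *
s=st(); p=s["eef_pos"]; print(np.hypot(p[0]*1e3-592.4,p[1]*1e3-17.9),np.degrees(np.arctan2(p[1]*1e3-17.9,p[0]*1e3-592.4)))
labels("wrist")
E
```

```text
t 23.75 pos [ 0.5843 -0.0159  0.3039] rot [-3.140e+00  9.000e-04 -1.781e+00] F [0.2 1.6 4.1] w 0.0007 q [ 0.31  0.3  -0.33 -0.   -0.95 -0.52]
34.771900243392906 -103.47085088250068
wrist 1 no tab 588.3391723632812 -1.5611424446105957 29.815170288085938
wrist 2 nom [588.  -97.2] label -167.1 wrist 2 fit [587.6 -97.5] label -167.4 r 46.4 tabrect 12.5 [27.2 12.9] n 1192 z 0.1261
wrist 3 hidden 0
```

Request:
{"op": "send_rows", "data": {
  "motion": [
    {"offset": [-0.019,0.359,0],"turn": 6},
    {"offset": [-0.075,0.713,0],"turn": 12},
    {"offset": [-0.168,1.06,0],"turn": 18},
    {"offset": [-0.297,1.395,0],"turn": 24},
    {"offset": [-0.46,1.715,0],"turn": 30},
    {"offset": [-0.655,2.016,0],"turn": 36},
    {"offset": [-0.881,2.295,0],"turn": 42},
    {"offset": [-0.881,2.295,0],"turn": 42}
  ]
}}

```text
t: 24.6
eef_pos: [0.564, -0.0025, 0.3037]
ee_rot: [-3.141, 0.002, -2.511]
force: [1.5, 0.6, 4.7]
width: 0.0004
```

Request:
{"op": "send_rows", "data": {
  "motion": [
    {"offset": [-0.019,0.359,0],"turn": 6},
    {"offset": [-0.075,0.713,0],"turn": 12},
    {"offset": [-0.168,1.06,0],"turn": 18},
    {"offset": [-0.297,1.395,0],"turn": 24},
    {"offset": [-0.46,1.715,0],"turn": 30},
    {"offset": [-0.655,2.016,0],"turn": 36},
    {"offset": [-0.855,2.264,0],"turn": 41.3},
    {"offset": [-0.855,2.264,0],"turn": 41.3}
  ]
}}

```text
t: 25.4
eef_pos: [0.5578, 0.0207, 0.3036]
ee_rot: [3.142, 0.001, 3.053]
force: [1.4, -0.1, 5.2]
width: 0.0005
```

Request:
{"op": "send_rows", "data": {
  "motion": [
    {"offset": [0,0,-1],"turn": 0},
    {"offset": [0,0,-4],"turn": 0},
    {"offset": [0,0,-4],"turn": 0}
  ]
}}

```text
t: 25.7
eef_pos: [0.558, 0.0205, 0.3466]
ee_rot: [3.141, 0.004, 3.054]
force: [0.4, -0.2, 0.2]
width: 0.0005
```

```bash
python3 - <<'E'
from cans import *
st(); labels("wrist","wr10"); labels("top")
togo(.6219,-.1002,.318,np.radians(85))
E
```

```text
t 25.7 pos [0.558  0.0205 0.3466] rot [3.1407 0.0039 3.054 ] F [ 0.4 -0.2  0.2] w 0.0005 q [ 0.39  0.21 -0.33  0.   -1.02 -2.05]
wrist 1 nom [592.4  17.9] label -6.0 wrist 1 fit [590.6  17.6] label -5.0 r 44.7 tabrect 89.3 [ 6.2 68.3] n 33 z 0.1253
wrist 2 nom [588.  -97.2] label -168.3 wrist 2 fit [585.8 -99. ] label -170.7 r 45.8 tabrect 13.3 [27.2 23.2] n 532 z 0.1257
wrist 3 hidden 84
top 1 hidden 0
top 2 nom [588.  -97.2] label -164.8 top 2 fit [ 589.1 -101.5] label -172.4 r 46.1 tabrect 18.9 [27.9 15.1] n 45 z 0.1259
top 3 nom [ 584.2 -212. ] label -76.2 top 3 fit [ 584.4 -211.8] label -76.5 r 46.3 tabrect 64.7 [73.4 20.4] n 49 z 0.1258
offset [ -7.54 -11.43   2.56] turn -0.12266516280064393
```

Request:
{"op": "send_rows", "data": {
  "motion": [
    {"offset": [-2.5,-3.8,0],"turn": 0},
    {"offset": [-5,-7.6,0],"turn": 0},
    {"offset": [-7.5,-11.4,1],"turn": 0},
    {"offset": [-7.5,-11.4,3],"turn": 0},
    {"offset": [-7.5,-11.4,3.3],"turn": 0},
    {"offset": [-7.5,-11.4,3.3],"turn": 0}
  ]
}}

```text
t: 26.4
eef_pos: [0.6207, -0.0998, 0.3088]
ee_rot: [-3.141, -0.004, 3.05]
force: [0.2, 0.8, 1.9]
width: 0.0004
```

Request:
{"op": "send_rows", "data": {
  "motion": [
    {"offset": [0,0,0.5],"turn": 0},
    {"offset": [0,0,0.7],"turn": 0},
    {"offset": [0,0,0.8],"turn": 0},
    {"offset": [0,0,0.9],"turn": 0},
    {"offset": [0,0,0.9],"turn": 0}
  ]
}}

```text
t: 26.9
eef_pos: [0.6218, -0.0993, 0.3028]
ee_rot: [3.141, 0.003, 3.051]
force: [0.2, -0.1, 5.6]
width: 0.0003
```

```bash
python3 - <<'E'
from cans import *
s=st(); p=s["eef_pos"]*1000; print(np.hypot(p[0]-588,p[1]+97.2),np.degrees(np.arctan2(p[1]+97.2,p[0]-588)))
labels("wrist")
E
```

```text
t 26.9 pos [ 0.6218 -0.0993  0.3028] rot [3.1414e+00 2.8000e-03 3.0512e+00] F [ 0.2 -0.1  5.6] w 0.0003 q [ 0.15  0.36 -0.23  0.   -0.98 -1.81]
33.90474965843717 -3.5238810323987675
wrist 1 nom [592.4  17.9] label 2.4 wrist 1 fit [593.1  17.6] label 3.1 r 47.0 tabrect 19.4 [28.6 62.1] n 748 z 0.1259
wrist 2 nom [588.  -97.2] label -166.6 wrist 2 fit [588.1 -97.5] label -167.2 r 45.9 tabrect 7.4 [72.  55.5] n 1090 z 0.1248
wrist 3 nom [ 584.2 -212. ] label -81.0 wrist 3 fit [ 583.8 -212.2] label -80.3 r 46.9 tabrect 72.2 [28.3 67.2] n 600 z 0.1258
```

Request:
{"op": "send_rows", "data": {
  "motion": [
    {"offset": [0.019,0.355,0],"turn": -6},
    {"offset": [0.074,0.707,0],"turn": -12},
    {"offset": [0.166,1.05,0],"turn": -18},
    {"offset": [0.294,1.383,0],"turn": -24},
    {"offset": [0.456,1.7,0],"turn": -30},
    {"offset": [0.65,2.0,0],"turn": -36},
    {"offset": [0.845,2.243,0],"turn": -41.3},
    {"offset": [0.845,2.243,0],"turn": -41.3}
  ]
}}

```text
t: 27.75
eef_pos: [0.6152, -0.0762, 0.3029]
ee_rot: [-3.14, 0.002, -2.508]
force: [0.0, -1.5, 6.6]
width: 0.0003
```

Request:
{"op": "send_rows", "data": {
  "motion": [
    {"offset": [0.019,0.355,0],"turn": -6},
    {"offset": [0.074,0.707,0],"turn": -12},
    {"offset": [0.166,1.05,0],"turn": -18},
    {"offset": [0.294,1.383,0],"turn": -24},
    {"offset": [0.456,1.7,0],"turn": -30},
    {"offset": [0.65,2.0,0],"turn": -36},
    {"offset": [0.845,2.243,0],"turn": -41.3},
    {"offset": [0.845,2.243,0],"turn": -41.3}
  ]
}}

```text
t: 28.55
eef_pos: [0.5951, -0.0632, 0.303]
ee_rot: [-3.139, 0.0, -1.787]
force: [-0.1, -2.4, 5.5]
width: 0.0005
```

```bash
python3 - <<'E'
from cans import *
s=st(); p=s["eef_pos"]*1000; print(np.hypot(p[0]-588,p[1]+97.2),np.degrees(np.arctan2(p[1]+97.2,p[0]-588)))
E
```

```text
t 28.55 pos [ 0.5951 -0.0632  0.303 ] rot [-3.1389e+00  3.0000e-04 -1.7870e+00] F [-0.1 -2.4  5.5] w 0.0005 q [ 0.22  0.32 -0.3   0.   -0.95 -0.44]
34.69093817382965 78.20298733601369
```

Request:
{"op": "send_rows", "data": {
  "motion": [
    {"offset": [0.019,0.355,0],"turn": -6},
    {"offset": [0.074,0.707,0],"turn": -12},
    {"offset": [0.166,1.05,0],"turn": -18},
    {"offset": [0.294,1.383,0],"turn": -24},
    {"offset": [0.456,1.7,0],"turn": -30},
    {"offset": [0.65,2.0,0],"turn": -36},
    {"offset": [0.845,2.243,0],"turn": -41.3},
    {"offset": [0.845,2.243,0],"turn": -41.3}
  ]
}}

```text
t: 29.35
eef_pos: [0.5716, -0.0667, 0.303]
ee_rot: [-3.139, -0.002, -1.066]
force: [-0.4, -1.4, 5.9]
width: 0.0006
```

Request:
{"op": "send_rows", "data": {
  "motion": [
    {"offset": [0.019,0.355,0],"turn": -6},
    {"offset": [0.074,0.707,0],"turn": -12},
    {"offset": [0.166,1.05,0],"turn": -18},
    {"offset": [0.294,1.383,0],"turn": -24},
    {"offset": [0.456,1.7,0],"turn": -30},
    {"offset": [0.65,2.0,0],"turn": -36},
    {"offset": [0.845,2.243,0],"turn": -41.3},
    {"offset": [0.845,2.243,0],"turn": -41.3}
  ]
}}

```text
t: 30.15
eef_pos: [0.5562, -0.0849, 0.3029]
ee_rot: [-3.14, -0.003, -0.346]
force: [0.6, -0.8, 6.8]
width: 0.0006
```

Request:
{"op": "send_rows", "data": {
  "motion": [
    {"offset": [0,0,-1],"turn": 0},
    {"offset": [0,0,-4],"turn": 0},
    {"offset": [0,0,-4],"turn": 0}
  ]
}}

```text
t: 30.45
eef_pos: [0.5566, -0.0848, 0.3455]
ee_rot: [-3.14, -0.006, -0.349]
force: [1.2, -0.6, 0.3]
width: 0.0006
```

```bash
python3 - <<'E'
from cans import *
s=st(); labels("wrist","wr11"); labels("top")
y=s["ee_rot"][2]; print(np.degrees(y)); togo(.5842+.034*np.cos(y),-.212+.034*np.sin(y),.3135)
E
```

```text
t 30.45 pos [ 0.5566 -0.0848  0.3455] rot [-3.1395 -0.0056 -0.3492] F [ 1.2 -0.6  0.3] w 0.0006 q [ 0.2   0.22 -0.32  0.   -1.02  1.02]
wrist 1 nom [592.4  17.9] label 1.3 wrist 1 fit [593.1  17.4] label 2.3 r 46.3 tabrect 3.9 [27. 15.] n 554 z 0.1259
wrist 2 nom [588.  -97.2] label -5.7 wrist 2 fit [589.  -97.4] label -5.4 r 46.1 tabrect 85.0 [13.1 27.1] n 677 z 0.1261
wrist 3 nom [ 584.2 -212. ] label -79.3 wrist 3 fit [ 584.4 -212.7] label -79.5 r 46.8 tabrect 11.7 [37.5 28.2] n 646 z 0.1259
top 1 hidden 33
top 2 hidden 0
top 3 hidden 51
-20.004897766062168
offset [10.45 10.97  2.89] turn None
```

View pics/wr11.png

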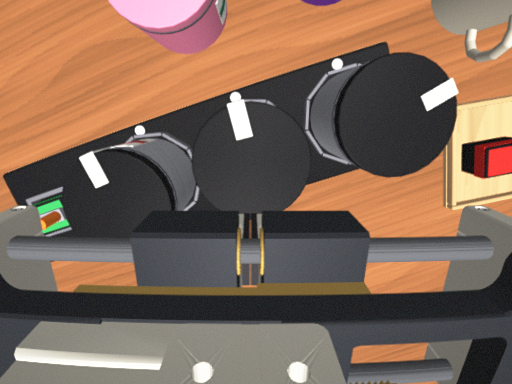

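Request:
{"op": "send_rows", "data": {
  "motion": [
    {"offset": [3,3.2,0],"turn": 0},
    {"offset": [6,6.4,0],"turn": 0},
    {"offset": [9,9.6,0],"turn": 0},
    {"offset": [10.45,10.95,1.5],"turn": 0},
    {"offset": [10.45,10.95,3.1],"turn": 0},
    {"offset": [10.45,10.95,3.5],"turn": 0},
    {"offset": [10.45,10.95,3.75],"turn": 0},
    {"offset": [10.45,10.95,3.9],"turn": 0}
  ]
}}

```text
t: 31.35
eef_pos: [0.6163, -0.2234, 0.3033]
ee_rot: [3.141, -0.001, -0.349]
force: [-0.1, -0.3, 6.0]
width: 0.0004
```

Request:
{"op": "send_rows", "data": {
  "motion": [
    {"offset": [0,0,0],"turn": 0},
    {"offset": [0,0,0.05],"turn": 0},
    {"offset": [0,0,0.05],"turn": 0}
  ]
}}

```text
t: 31.65
eef_pos: [0.6163, -0.2232, 0.3035]
ee_rot: [3.141, -0.002, -0.349]
force: [-0.8, -1.0, 5.5]
width: 0.0008
```

```bash
python3 - <<'E'
from cans import *
s=st(); p=s["eef_pos"]*1000; print(np.hypot(p[0]-584.2,p[1]+212),np.degrees(np.arctan2(p[1]+212,p[0]-584.2)))
E
```

```text
t 31.65 pos [ 0.6163 -0.2232  0.3035] rot [ 3.1415e+00 -1.8000e-03 -3.4870e-01] F [-0.8 -1.   5.5] w 0.0008 q [-0.05  0.4  -0.17  0.   -1.    1.27]
34.00094284724427 -19.194403974586372
```

Request:
{"op": "send_rows", "data": {
  "motion": [
    {"offset": [-0.019,-0.355,0],"turn": -6},
    {"offset": [-0.074,-0.707,0],"turn": -12},
    {"offset": [-0.166,-1.05,0],"turn": -18},
    {"offset": [-0.294,-1.383,0],"turn": -24},
    {"offset": [-0.456,-1.7,0],"turn": -30},
    {"offset": [-0.65,-2.0,0],"turn": -36},
    {"offset": [-0.721,-2.093,0],"turn": -38},
    {"offset": [-0.721,-2.093,0],"turn": -38}
  ]
}}

```text
t: 32.45
eef_pos: [0.6167, -0.2008, 0.3035]
ee_rot: [3.14, -0.002, 0.316]
force: [-0.2, -0.7, 4.7]
width: 0.0006
```

Request:
{"op": "send_rows", "data": {
  "motion": [
    {"offset": [-0.019,-0.355,0],"turn": -6},
    {"offset": [-0.074,-0.707,0],"turn": -12},
    {"offset": [-0.166,-1.05,0],"turn": -18},
    {"offset": [-0.294,-1.383,0],"turn": -24},
    {"offset": [-0.456,-1.7,0],"turn": -30},
    {"offset": [-0.65,-2.0,0],"turn": -36},
    {"offset": [-0.721,-2.093,0],"turn": -38},
    {"offset": [-0.721,-2.093,0],"turn": -38}
  ]
}}

```text
t: 33.25
eef_pos: [0.6034, -0.1832, 0.3036]
ee_rot: [3.139, -0.001, 0.979]
force: [-1.0, -0.9, 4.6]
width: 0.0005
```

Request:
{"op": "send_rows", "data": {
  "motion": [
    {"offset": [0,0,-1],"turn": 0},
    {"offset": [0,0,-5],"turn": 0},
    {"offset": [0,0,-8],"turn": 0},
    {"offset": [0,0,-8],"turn": 0}
  ]
}}

```text
t: 33.65
eef_pos: [0.6042, -0.1836, 0.3878]
ee_rot: [3.134, -0.004, 0.978]
force: [0.6, -0.2, 0.4]
width: 0.0002
```

```bash
python3 - <<'E'
from cans import *
s=st(); labels("wrist","wr12"); labels("top"); togo(.36,-.1,.40,np.radians(0)); togo(.5,.3,.40,np.radians(-92))
E
```

```text
t 33.65 pos [ 0.6042 -0.1836  0.3878] rot [ 3.1341 -0.0037  0.9775] F [ 0.6 -0.2  0.4] w 0.0002 q [ 0.01  0.3  -0.12  0.   -1.15  2.53]
wrist 1 no tab 590.993408203125 15.276796340942383 46.043216705322266
wrist 2 nom [588.  -97.2] label -5.1 wrist 2 fit [589.2 -96.8] label -6.0 r 46.5 tabrect 19.8 [30.6 69.3] n 522 z 0.1261
wrist 3 nom [ 584.2 -212. ] label 2.2 wrist 3 fit [ 584.5 -211.5] label 1.5 r 46.2 tabrect 89.7 [13.8 27.1] n 295 z 0.1258
top 1 no tab 573.3826904296875 47.90156555175781 25.33940315246582
top 2 no tab 573.70458984375 -128.61651611328125 29.719709396362305
top 3 hidden 78
offset [ -6.7  -24.81  -1.72] turn -34.038429139846464
offset [ 34.29 -35.6   -1.68] turn 57.96157086015354
```

Request:
{"op": "send_rows", "data": {
  "motion": [
    {"offset": [18,-27,-1],"turn": 60},
    {"offset": [18,-27,-1],"turn": 60},
    {"offset": [18,-27,-1],"turn": 60},
    {"offset": [18,-27,-1],"turn": 60},
    {"offset": [18,-27,-1],"turn": 60},
    {"offset": [18,-27,-1],"turn": 60},
    {"offset": [18,-27,-1],"turn": 60},
    {"offset": [18,-27,-1],"turn": 60}
  ]
}}

```text
t: 34.55
eef_pos: [0.4786, 0.1191, 0.3913]
ee_rot: [-3.141, 0.001, -0.073]
force: [0.3, -0.1, -0.0]
width: 0.0
```

```bash
python3 -c "
from h import *
st(); togo(.33,.42,.4,np.radians(-90))"
```

```text
t 34.55 pos [0.4786 0.1191 0.3913] rot [-3.1415e+00  1.0000e-03 -7.3100e-02] F [ 0.3 -0.1 -0. ] w 0.0 q [ 0.64  0.07 -0.4  -0.   -1.11  0.86]
offset [-17.02 -28.93  -0.85] turn -4.185780592669724
```

Request:
{"op": "send_rows", "data": {
  "motion": [
    {"offset": [-17,-29,-0.8],"turn": 60},
    {"offset": [-17,-29,-0.8],"turn": 60},
    {"offset": [-17,-29,-0.8],"turn": 60},
    {"offset": [-17,-29,-0.8],"turn": 60},
    {"offset": [-17,-29,-0.8],"turn": 60},
    {"offset": [-17,-29,-0.8],"turn": 60},
    {"offset": [-17,-29,-0.8],"turn": 60},
    {"offset": [-17,-29,-0.8],"turn": 60}
  ]
}}

```text
t: 35.35
eef_pos: [0.3293, 0.4203, 0.3989]
ee_rot: [3.14, -0.001, -1.122]
force: [0.6, -0.1, -0.5]
width: 0.0005
```

```bash
python3 - <<'E'
from cans import *
from m import measure
s=st(); labels("top","t12"); labels("top"); labels("scene")
g=grab("top"); w=cloud(g); f=g["frame"]; b=cv2.resize(f[160:250,180:440],None,fx=3,fy=3,interpolation=cv2.INTER_CUBIC); cv2.imwrite("pics/t13.png",b)
E
```

```text
t 35.35 pos [0.3293 0.4203 0.3989] rot [ 3.1404e+00 -6.0000e-04 -1.1215e+00] F [ 0.6 -0.1 -0.5] w 0.0005 q [ 1.27  0.13 -0.31 -0.   -1.13 -0.82]
top 1 nom [592.4  17.9] label 1.7 top 1 fit [592.7  17.2] label 2.9 r 46.1 tabrect 0.7 [22.8 11.4] n 39 z 0.1259
top 2 nom [588.  -97.2] label -6.1 top 2 fit [588.9 -97. ] label -6.6 r 46.1 tabrect 88.7 [18.9 25.1] n 41 z 0.1257
top 3 nom [ 584.2 -212. ] label -0.9 top 3 fit [ 584.3 -211.5] label -1.8 r 46.3 tabrect 6.8 [23.1 31.3] n 43 z 0.1259
top 1 nom [592.4  17.9] label 2.1 top 1 fit [593.  17.] label 3.6 r 46.1 tabrect 0.5 [23.  11.4] n 42 z 0.1258
top 2 nom [588.  -97.2] label -6.4 top 2 fit [587.9 -96.9] label -6.8 r 46.0 tabrect 89.3 [20.1 24.3] n 38 z 0.1259
top 3 nom [ 584.2 -212. ] label -0.4 top 3 fit [ 583.5 -212.1] label -0.3 r 46.4 tabrect 0.4 [22.3 31. ] n 43 z 0.1257
scene 1 nom [592.4  17.9] label 1.0 scene 1 fit [593.1  15.7] label 4.7 r 48.5 tabrect 2.9 [28.6 16.6] n 50 z 0.1261
scene 2 nom [588.  -97.2] label -9.0 scene 2 fit [590.1 -97.4] label -9.2 r 46.8 tabrect 0.2 [29.2 21.4] n 45 z 0.1251
scene 3 nom [ 584.2 -212. ] label -2.7 scene 3 fit [ 587.3 -210.5] label -5.8 r 48.1 tabrect 13.0 [28.1 19.2] n 39 z 0.1251
```

View pics/t13.png

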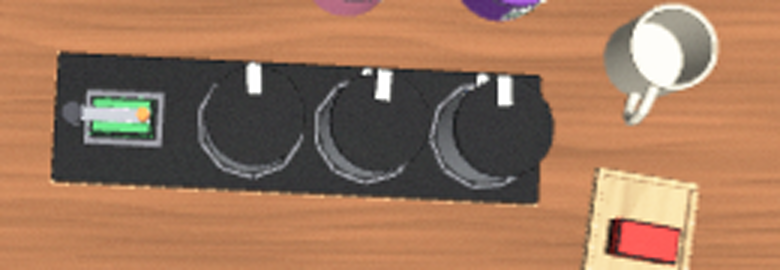

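Request:
{"op": "send_rows", "data": {
  "motion": [
    {"offset": [34,-4.1,0],"turn": 0},
    {"offset": [34,-4.1,0],"turn": 0},
    {"offset": [34,-4.1,0],"turn": 0},
    {"offset": [34,-4.1,0],"turn": 0},
    {"offset": [34,-4.1,0],"turn": 0},
    {"offset": [34,-4.1,0],"turn": 0},
    {"offset": [34,-4.1,0],"turn": 0},
    {"offset": [34,-4.1,0],"turn": 0}
  ]
}}

```text
t: 36.35
eef_pos: [0.5183, 0.1249, 0.3991]
ee_rot: [3.14, -0.001, -1.123]
force: [-0.9, 0.3, -0.2]
width: 0.0004
```

Request:
{"op": "send_rows", "data": {
  "motion": [
    {"offset": [4.7,-0.6,0],"turn": 0},
    {"offset": [9.4,-1.2,0],"turn": 0},
    {"offset": [14,-1.8,0],"turn": 0},
    {"offset": [17.1,-2.1,2],"turn": 0},
    {"offset": [17.1,-2.1,6],"turn": 0},
    {"offset": [17.1,-2.1,8.5],"turn": 0},
    {"offset": [17.1,-2.1,8.5],"turn": 0}
  ]
}}

```text
t: 37.05
eef_pos: [0.6087, -0.0161, 0.3105]
ee_rot: [3.134, 0.002, -1.119]
force: [-0.4, 0.1, -0.2]
width: -0.0
```

```bash
python3 - <<'E'
from cans import *
s=st(); y=s["ee_rot"][2]; togo(.5924+.034*np.cos(y),.0179+.034*np.sin(y),.3035)
E
```

```text
t 37.05 pos [ 0.6087 -0.0161  0.3105] rot [ 3.1340e+00  2.4000e-03 -1.1194e+00] F [-0.4  0.1 -0.2] w -0.0 q [ 0.29  0.33 -0.26 -0.   -0.99  0.16]
offset [-0.36 -0.02  0.7 ] turn None
```

Request:
{"op": "send_rows", "data": {
  "motion": [
    {"offset": [-0.2,0,0.3],"turn": 0},
    {"offset": [-0.2,0,0.6],"turn": 0},
    {"offset": [-0.2,0,0.75],"turn": 0},
    {"offset": [-0.2,0,0.85],"turn": 0},
    {"offset": [-0.2,0,0.85],"turn": 0},
    {"offset": [-0.2,0,0.85],"turn": 0}
  ]
}}

```text
t: 37.65
eef_pos: [0.6099, -0.0128, 0.3066]
ee_rot: [-3.141, -0.0, -1.118]
force: [0.4, -0.0, -0.7]
width: 0.0007
```

Request:
{"op": "send_rows", "data": {
  "motion": [
    {"offset": [-0.002,0.12,0],"turn": 2},
    {"offset": [-0.009,0.25,0],"turn": 4.2},
    {"offset": [-0.009,0.25,0],"turn": 4.2},
    {"offset": [-0.009,0.25,-0.5],"turn": 4.2},
    {"offset": [-0.009,0.25,-4],"turn": 4.2},
    {"offset": [-0.009,0.25,-4],"turn": 4.2}
  ]
}}

```text
t: 38.25
eef_pos: [0.6091, -0.0138, 0.351]
ee_rot: [-3.135, -0.002, -1.189]
force: [-0.3, -0.1, 0.7]
width: 0.0005
```

```bash
python3 - <<'E'
from cans import *
s=st(); y=s["ee_rot"][2]; labels("wrist"); togo(.588+.034*np.cos(y),-.0972+.034*np.sin(y),.3035)
E
```

```text
t 38.25 pos [ 0.6091 -0.0138  0.351 ] rot [-3.1349e+00 -2.3000e-03 -1.1894e+00] F [-0.3 -0.1  0.7] w 0.0005 q [ 0.3   0.29 -0.22  0.   -1.06  0.08]
wrist 1 no tab 593.2567138671875 17.010478973388672 45.64219665527344
wrist 2 nom [588.  -97.2] label -4.9 wrist 2 fit [589.  -97.6] label -4.4 r 46.4 tabrect 68.9 [89.5 38.6] n 708 z 0.1261
wrist 3 no tab 575.257568359375 -189.57012939453125 38.572959899902344
offset [10.38  5.01  4.54] turn None
```

Request:
{"op": "send_rows", "data": {
  "motion": [
    {"offset": [-0.1,0.3,2],"turn": 0},
    {"offset": [-0.1,0.3,4],"turn": 0},
    {"offset": [-0.1,0.3,4.4],"turn": 0},
    {"offset": [-0.1,0.3,4.6],"turn": 0},
    {"offset": [-0.1,0.3,4.7],"turn": 0},
    {"offset": [-0.1,0.3,4.75],"turn": 0},
    {"offset": [-0.1,0.3,4.75],"turn": 0}
  ]
}}

```text
t: 39.0
eef_pos: [0.605, -0.0143, 0.3006]
ee_rot: [-3.14, -0.001, -1.19]
force: [-0.9, -1.2, 8.8]
width: 0.0003
```

Force 8.8 N is a bit much; ease off 1.5 mm, then turn.

Request:
{"op": "send_rows", "data": {
  "motion": [
    {"offset": [0,0,-0.15],"turn": 0},
    {"offset": [0,0,-0.15],"turn": 0},
    {"offset": [-0.002,0.12,-0.15],"turn": 2},
    {"offset": [-0.009,0.25,-0.15],"turn": 4.2},
    {"offset": [-0.009,0.25,-0.15],"turn": 4.2}
  ]
}}

```text
t: 39.5
eef_pos: [0.6027, -0.015, 0.3021]
ee_rot: [-3.139, -0.001, -1.265]
force: [0.2, -1.2, 6.7]
width: 0.0002
```

Request:
{"op": "send_rows", "data": {
  "motion": [
    {"offset": [0,0,-0.5],"turn": 0},
    {"offset": [0,0,-4],"turn": 0},
    {"offset": [0,0,-4],"turn": 0},
    {"offset": [0,0,-4],"turn": 0}
  ]
}}

```text
t: 39.9
eef_pos: [0.6021, -0.0148, 0.3412]
ee_rot: [-3.14, 0.0, -1.264]
force: [-0.6, -0.1, -0.6]
width: 0.0006
```

```bash
python3 - <<'E'
from cans import *
s=st(); y=s["ee_rot"][2]; togo(.588+.034*np.cos(y),-.0972+.034*np.sin(y),.3035)
E
```

```text
t 39.9 pos [ 0.6021 -0.0148  0.3412] rot [-3.1398e+00  2.0000e-04 -1.2644e+00] F [-0.6 -0.1 -0.6] w 0.0006 q [ 0.3   0.29 -0.24 -0.   -1.04  0.01]
offset [10.83  3.84  3.77] turn None
```

Request:
{"op": "send_rows", "data": {
  "motion": [
    {"offset": [5,1.8,0],"turn": 0},
    {"offset": [9.8,3.5,0],"turn": 0},
    {"offset": [10.8,3.8,1.5],"turn": 0},
    {"offset": [10.8,3.8,3],"turn": 0},
    {"offset": [10.8,3.8,3.5],"turn": 0},
    {"offset": [10.8,3.8,3.7],"turn": 0},
    {"offset": [10.8,3.8,3.8],"turn": 0},
    {"offset": [10.8,3.8,3.8],"turn": 0}
  ]
}}

```text
t: 40.7
eef_pos: [0.5989, -0.129, 0.3033]
ee_rot: [-3.141, -0.001, -1.263]
force: [-0.7, -2.7, 6.1]
width: 0.0003
```

Request:
{"op": "send_rows", "data": {
  "motion": [
    {"offset": [0,0,0],"turn": 0}
  ]
}}

```text
t: 40.8
eef_pos: [0.5989, -0.129, 0.3035]
ee_rot: [-3.14, -0.001, -1.263]
force: [-0.0, -2.1, 6.1]
width: 0.0008
```

Then turn, lift, and park so the top camera sees everything.

Request:
{"op": "send_rows", "data": {
  "motion": [
    {"offset": [-0.002,-0.12,0],"turn": -2},
    {"offset": [-0.008,-0.25,0],"turn": -4.2},
    {"offset": [-0.008,-0.25,0],"turn": -4.2},
    {"offset": [-0.008,-0.25,0],"turn": -4.2},
    {"offset": [-0.008,-0.25,-0.5],"turn": -4.2},
    {"offset": [-0.008,-0.25,-4],"turn": -4.2},
    {"offset": [-0.008,-0.25,-8],"turn": -4.2},
    {"offset": [-0.008,-0.25,-8],"turn": -4.2}
  ]
}}

```text
t: 41.6
eef_pos: [0.6021, -0.128, 0.3884]
ee_rot: [-3.134, -0.004, -1.19]
force: [0.4, -0.4, 0.7]
width: 0.0005
```

Request:
{"op": "send_rows", "data": {
  "motion": [
    {"offset": [-32,4,-1],"turn": 0},
    {"offset": [-32,4,-1],"turn": 0},
    {"offset": [-32,4,-1],"turn": 0},
    {"offset": [-32,4,-1],"turn": 0},
    {"offset": [-32,4,-1],"turn": 0},
    {"offset": [-32,4,-1],"turn": 0},
    {"offset": [-32,4,-1],"turn": 0},
    {"offset": [-32,4,-1],"turn": 0}
  ]
}}

```text
t: 42.4
eef_pos: [0.4434, 0.1564, 0.3927]
ee_rot: [-3.141, 0.001, -1.187]
force: [0.6, -0.4, -0.7]
width: 0.0007
```

Request:
{"op": "send_rows", "data": {
  "motion": [
    {"offset": [-31,3,-1],"turn": 0},
    {"offset": [-31,3,-1],"turn": 0},
    {"offset": [-31,3,-1],"turn": 0},
    {"offset": [-31,3,-1],"turn": 0},
    {"offset": [-31,3,-1],"turn": 0},
    {"offset": [-31,3,-1],"turn": 0},
    {"offset": [-31,3,-1],"turn": 0},
    {"offset": [-31,3,-1],"turn": 0}
  ]
}}

```text
t: 43.2
eef_pos: [0.3014, 0.4322, 0.4017]
ee_rot: [3.141, -0.001, -1.189]
force: [-0.5, -1.0, -0.8]
width: 0.0002
```

```bash
python3 - <<'E'
from cans import *
s=st(); labels("top"); labels("top"); labels("scene")
E
```

```text
t 43.2 pos [0.3014 0.4322 0.4017] rot [ 3.1408e+00 -6.0000e-04 -1.1887e+00] F [-0.5 -1.  -0.8] w 0.0002 q [ 1.33  0.12 -0.32 -0.   -1.14 -0.95]
top 1 nom [592.4  17.9] label -2.3 top 1 fit [593.   17.7] label -2.0 r 46.3 tabrect 1.4 [22.9 11.4] n 41 z 0.1258
top 2 nom [588.  -97.2] label 1.6 top 2 fit [588.1 -97.1] label 1.3 r 46.0 tabrect 9.2 [24.  12.6] n 42 z 0.126
top 3 nom [ 584.2 -212. ] label -0.9 top 3 fit [ 584.9 -211.9] label -1.0 r 46.5 tabrect 89.4 [32.1 22.8] n 44 z 0.1257
top 1 nom [592.4  17.9] label -2.1 top 1 fit [592.6  17.2] label -1.0 r 46.1 tabrect 90.0 [11.4 23.3] n 42 z 0.1258
top 2 nom [588.  -97.2] label 1.8 top 2 fit [588.6 -97.5] label 2.3 r 46.0 tabrect 5.3 [23.3 12.9] n 40 z 0.1257
top 3 nom [ 584.2 -212. ] label -1.0 top 3 fit [ 584.2 -212.3] label -0.5 r 46.3 tabrect 2.4 [22.7 30.7] n 43 z 0.1257
scene 1 nom [592.4  17.9] label -0.9 scene 1 fit [593.5  16.7] label 1.0 r 47.2 tabrect 10.9 [28.5 15.9] n 49 z 0.1263
scene 2 nom [588.  -97.2] label 0.7 scene 2 fit [590.3 -97.1] label 0.6 r 47.9 tabrect 7.6 [31.1 18.3] n 43 z 0.1252
scene 3 nom [ 584.2 -212. ] label -3.9 scene 3 fit [ 586.1 -213.1] label -2.1 r 48.7 tabrect 87.7 [18.2 30.4] n 39 z 0.125
```

Request:
{"op": "send_rows", "data": {
  "motion": [
    {"offset": [34,-1,0],"turn": -38},
    {"offset": [34,-1,0],"turn": -38},
    {"offset": [34,-1,0],"turn": -38},
    {"offset": [34,-1,0],"turn": -38},
    {"offset": [34,-1,0],"turn": -38},
    {"offset": [34,-1,0],"turn": -38},
    {"offset": [34,-1,0],"turn": -38},
    {"offset": [34,-1,0],"turn": -38}
  ]
}}

```text
t: 44.15
eef_pos: [0.4383, 0.1125, 0.4023]
ee_rot: [3.141, -0.0, -0.536]
force: [0.3, 0.3, -0.4]
width: 0.0005
```

```bash
python3 - <<'E'
from cans import *
st(); togo(.53,-.085,.36)
E
```

```text
t 44.15 pos [0.4383 0.1125 0.4023] rot [ 3.1412e+00 -2.0000e-04 -5.3610e-01] F [ 0.3  0.3 -0.4] w 0.0005 q [ 0.69 -0.02 -0.46  0.   -1.13  0.35]
offset [17.97 12.29  4.24] turn None
```

Request:
{"op": "send_rows", "data": {
  "motion": [
    {"offset": [4.1,2.8,0],"turn": 0},
    {"offset": [8.2,5.6,0],"turn": 0},
    {"offset": [12.3,8.4,1],"turn": 0},
    {"offset": [16.4,11.2,2],"turn": 0},
    {"offset": [18,12.3,4.2],"turn": 0},
    {"offset": [18,12.3,4.2],"turn": 0},
    {"offset": [18,12.3,4.2],"turn": 0}
  ]
}}

```text
t: 44.85
eef_pos: [0.5304, -0.0796, 0.3598]
ee_rot: [3.141, 0.001, -0.531]
force: [-0.1, 0.4, 0.8]
width: 0.0007
```

```bash
python3 - <<'E'
from cans import *
s=st(); 
for i in range(2): labels("wrist","wr14")
y=s["ee_rot"][2]+np.pi; togo(.588+.034*np.cos(y),-.0972+.034*np.sin(y),.3035)
f=cv2.imread("pics/wr14.png")
E
```

```text
t 44.85 pos [ 0.5304 -0.0796  0.3598] rot [ 3.1406e+00  1.1000e-03 -5.3090e-01] F [-0.1  0.4  0.8] w 0.0007 q [ 0.22  0.17 -0.36 -0.   -1.05  0.82]
wrist 1 nom [592.4  17.9] label 1.0 wrist 1 fit [593.2  17.2] label 2.2 r 46.4 tabrect 88.5 [14.5 27.2] n 504 z 0.1259
wrist 2 nom [588.  -97.2] label 3.6 wrist 2 fit [589.  -96.8] label 3.1 r 46.5 tabrect 3.3 [27.4 13.4] n 639 z 0.1261
wrist 3 nom [ 584.2 -212. ] label 0.8 wrist 3 fit [ 584.6 -212.3] label 1.3 r 46.7 tabrect 89.7 [14.1 26.9] n 593 z 0.126
wrist 1 nom [592.4  17.9] label 0.8 wrist 1 fit [593.5  17. ] label 2.5 r 46.5 tabrect 1.0 [27.5 14.8] n 500 z 0.126
wrist 2 nom [588.  -97.2] label 3.6 wrist 2 fit [589.1 -97.3] label 3.9 r 46.4 tabrect 3.6 [27.4 13.3] n 629 z 0.1261
wrist 3 nom [ 584.2 -212. ] label 0.9 wrist 3 fit [ 584.8 -212. ] label 0.9 r 46.6 tabrect 89.0 [13.9 26.6] n 602 z 0.126
offset [ 2.49 -1.26  5.76] turn None
```

View pics/wr14.png

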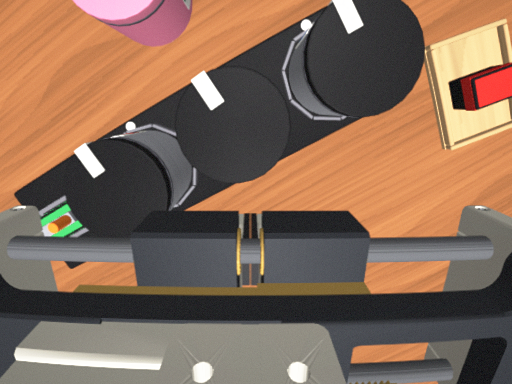

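Request:
{"op": "send_rows", "data": {
  "motion": [
    {"offset": [2.5,-1.25,2],"turn": 0},
    {"offset": [2.5,-1.25,4],"turn": 0},
    {"offset": [2.5,-1.25,4.8],"turn": 0},
    {"offset": [2.5,-1.25,4.8],"turn": 0},
    {"offset": [2.5,-1.25,5.3],"turn": 0},
    {"offset": [2.5,-1.25,5.5],"turn": 0},
    {"offset": [2.5,-1.25,5.65],"turn": 0},
    {"offset": [2.5,-1.25,5.65],"turn": 0}
  ]
}}

```text
t: 45.75
eef_pos: [0.559, -0.0801, 0.3044]
ee_rot: [-3.141, -0.001, -0.528]
force: [-1.5, 1.1, 4.6]
width: 0.0001
```

```bash
python3 - <<'E'
from cans import *
s=st(); p=s["eef_pos"]*1000; print(np.hypot(p[0]-588,p[1]+97.2),np.degrees(np.arctan2(p[1]+97.2,p[0]-588))); labels("wrist","wr15")
E
```

```text
t 45.75 pos [ 0.559  -0.0801  0.3044] rot [-3.1411e+00 -8.0000e-04 -5.2790e-01] F [-1.5  1.1  4.6] w 0.0001 q [ 0.2   0.27 -0.37  0.   -0.93  0.84]
33.68550169459162 149.43580575680355
wrist 1 nom [592.4  17.9] label 0.1 wrist 1 fit [594.6  17.4] label 1.0 r 45.9 tabrect 89.8 [14.7 27. ] n 741 z 0.1259
wrist 2 nom [588.  -97.2] label 2.8 wrist 2 fit [589.  -97.9] label 4.1 r 46.0 tabrect 3.4 [26.6 18.4] n 1029 z 0.1261
wrist 3 nom [ 584.2 -212. ] label 0.0 wrist 3 fit [ 584.6 -212.3] label 0.5 r 46.7 tabrect 22.6 [83.3 21.6] n 1178 z 0.1259
```

Request:
{"op": "send_rows", "data": {
  "motion": [
    {"offset": [0.003,-0.15,0],"turn": 2.5},
    {"offset": [0.013,-0.3,0],"turn": 5},
    {"offset": [0.013,-0.3,0],"turn": 5},
    {"offset": [0.013,-0.3,0],"turn": 5}
  ]
}}

```text
t: 46.2
eef_pos: [0.5606, -0.0776, 0.3041]
ee_rot: [-3.141, -0.001, -0.614]
force: [-1.6, 1.1, 4.8]
width: 0.0001
```

Request:
{"op": "send_rows", "data": {
  "motion": [
    {"offset": [0,0,-0.5],"turn": 0},
    {"offset": [0,0,-2],"turn": 0},
    {"offset": [0,0,-5],"turn": 0},
    {"offset": [-2,1.2,-6],"turn": 0},
    {"offset": [-2.5,1.25,-6],"turn": 0},
    {"offset": [-2.5,1.25,-6],"turn": 0}
  ]
}}

```text
t: 46.8
eef_pos: [0.5323, -0.0733, 0.3639]
ee_rot: [-3.141, -0.0, -0.615]
force: [1.0, 0.3, 0.3]
width: 0.0
```

```bash
python3 - <<'E'
from cans import *
s=st()
for i in range(3): labels("wrist")
E
```

```text
t 46.8 pos [ 0.5323 -0.0733  0.3639] rot [-3.1409e+00 -2.0000e-04 -6.1490e-01] F [1.  0.3 0.3] w 0.0 q [ 0.23  0.16 -0.35 -0.   -1.06  0.73]
wrist 1 nom [592.4  17.9] label 0.2 wrist 1 fit [593.2  17. ] label 1.9 r 46.3 tabrect 1.2 [26.9 13.9] n 462 z 0.1259
wrist 2 nom [588.  -97.2] label -1.5 wrist 2 fit [589.  -96.7] label -2.5 r 46.4 tabrect 88.2 [13.1 27.4] n 607 z 0.1261
wrist 3 nom [ 584.2 -212. ] label 1.1 wrist 3 fit [ 584.3 -211.8] label 0.8 r 46.1 tabrect 0.8 [20.  13.6] n 408 z 0.126
wrist 1 nom [592.4  17.9] label 0.4 wrist 1 fit [592.8  17.3] label 1.5 r 46.7 tabrect 89.6 [14.5 27.2] n 464 z 0.1259
wrist 2 nom [588.  -97.2] label -1.6 wrist 2 fit [589.  -97.1] label -1.8 r 46.3 tabrect 88.3 [13.  27.3] n 607 z 0.1261
wrist 3 nom [ 584.2 -212. ] label 1.1 wrist 3 fit [ 584.4 -212. ] label 1.2 r 46.2 tabrect 0.6 [19.9 13.8] n 415 z 0.126
wrist 1 nom [592.4  17.9] label 0.3 wrist 1 fit [592.9  17.3] label 1.4 r 46.6 tabrect 1.1 [26.7 14.6] n 463 z 0.1259
wrist 2 nom [588.  -97.2] label -1.5 wrist 2 fit [588.8 -96.6] label -2.5 r 46.5 tabrect 89.6 [13.1 27.2] n 606 z 0.1261
wrist 3 nom [ 584.2 -212. ] label 1.1 wrist 3 fit [ 584.2 -211.8] label 0.6 r 46.1 tabrect 89.8 [13.8 20. ] n 418 z 0.126
```

Request:
{"op": "send_rows", "data": {
  "motion": [
    {"offset": [-16,-24,-4],"turn": 0},
    {"offset": [-16,-24,-4],"turn": 0},
    {"offset": [-16,-24,-4],"turn": 0},
    {"offset": [-16,-24,-4],"turn": 0},
    {"offset": [-16,-24,-4],"turn": 0},
    {"offset": [-16,-24,-4],"turn": 0},
    {"offset": [-16,-24,-4],"turn": 0},
    {"offset": [-16,-24,-4],"turn": 0}
  ]
}}

```text
t: 47.75
eef_pos: [0.541, 0.2162, 0.4025]
ee_rot: [3.14, 0.001, -0.614]
force: [-0.9, 1.0, -0.9]
width: 0.0005
```

Request:
{"op": "send_rows", "data": {
  "motion": [
    {"offset": [-26,-24,0],"turn": 0},
    {"offset": [-26,-24,0],"turn": 0},
    {"offset": [-26,-24,0],"turn": 0},
    {"offset": [-26,-24,0],"turn": 0},
    {"offset": [-26,-24,0],"turn": 0},
    {"offset": [-26,-24,0],"turn": 0},
    {"offset": [-26,-24,0],"turn": 0},
    {"offset": [-26,-24,0],"turn": 0}
  ]
}}

```text
t: 48.55
eef_pos: [0.4663, 0.5648, 0.401]
ee_rot: [3.139, -0.0, -0.613]
force: [0.8, 0.1, -0.7]
width: 0.0005
```

```bash
python3 - <<'E'
from cans import *
st(); labels("top")
g=grab("top"); w=cloud(g); X,Y,Z=[w[...,i] for i in range(3)]
w0=np.load("top0.npz")["w"]
for n,(xl,xh,yl,yh,zl,zh) in dict(mug=(.5,.8,-.55,-.3,.085,.1),grinder=(.55,.8,.3,.5,.12,.2),kettle=(.4,.65,.4,.65,.1,.2)).items():
    for a in (w0,w):
        m=(a[...,0]>xl)&(a[...,0]<xh)&(a[...,1]>yl)&(a[...,1]<yh)&(a[...,2]>zl)&(a[...,2]<zh); print(n,np.round(a[m].mean(0)*1000,1),m.sum())
f=g["frame"].astype(int); m=(f[...,2]>2.2*f[...,1])&(f[...,2]>110)&(Y<-.25)&(Z>.03); print("spent",np.median(w[m],0))
m=(abs(X-.597)<.03)&(abs(Y-.14)<.06)&(f[...,1]>1.4*f[...,2])&(f[...,1]>1.3*f[...,0]); print("green",np.median(w[m],0))
m=(abs(X-.597)<.02)&(abs(Y-.122)<.02)&(Z>.083)&(Z<.097); print("knob",np.median(w[m],0))
E
```

```text
t 48.55 pos [0.4663 0.5648 0.401 ] rot [ 3.1394e+00 -1.0000e-04 -6.1320e-01] F [ 0.8  0.1 -0.7] w 0.0005 q [ 1.15  0.46  0.15 -0.   -1.27 -0.19]
top 1 nom [592.4  17.9] label -2.4 top 1 fit [592.7  16.9] label -0.8 r 46.2 tabrect 0.7 [22.5 11.4] n 40 z 0.1259
top 2 nom [588.  -97.2] label -3.8 top 2 fit [588.1 -97.9] label -2.7 r 46.3 tabrect 88.9 [11.3 23.3] n 42 z 0.1258
top 3 nom [ 584.2 -212. ] label -0.6 top 3 fit [ 584.4 -212.4] label 0.1 r 46.8 tabrect 3.3 [23.1 30.5] n 45 z 0.1257
mug [ 663.6 -381.1   91.5] 162
mug [ 662.9 -382.5   91.2] 157
grinder [684.9 395.3 137.4] 471
grinder [687.8 393.4 137.7] 460
kettle [550.5 517.5 120.4] 1391
kettle [550.5 517.5 120.3] 1398
spent [ 0.48186335 -0.36770953  0.0465426 ]
green [0.58936219 0.14103426 0.05841014]
knob [0.59657118 0.12222203 0.09051617]
```

```bash
python3 -c "
from station import *
print(job_done())"
```

```text
the job is handed in; nothing more can be done
None
```

The bean dock is set up as asked, in the order given, and I handed the job in at about 49 s of the 210 s allowed.

- **Packs and lever:** I swung the lever open and laid the red pack in the bamboo tray. The green pack went home in the bay, and I pushed the lever shut against its stop. At the last look:
  - the red pack's top was at 46.5 mm, so it is resting on the tray floor;
  - the green pack's top was at 58.4 mm, which is home;
  - the knob was at the shut position (0.597, 0.122).
- **Canisters:** I rolled all three round by fingertip until their labels faced the dock's front, which points to about -2°. All three still sit in their seats, with lids at 126 mm:

| Canister (seat) | Top camera | Wrist camera |
|---|---|---|
| by the bay (y 65 mm) | -1 to -2° | about +1° |
| middle (y -50 mm) | about -3° | about -2° |
| by the tray (y -165 mm) | about 0° | about +1° |

- **What disagreed:** the two cameras differ by 1 to 3°, so the outer two canisters could be about 3° off square. My first small correction of the canister by the bay missed the lid. One of the middle canister overshot by about 4°. I mended both and measured them again.
- **Mug, grinder and kettle:** they stand where they were. The grinder's reading moved about 3 mm between looks, but the arm never went near it, so I take that as camera noise.

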